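# Gauge the turned columns in the bench calliper

### The arm

A 6-joint arm with a two-finger parallel gripper is mounted at the origin on the work surface; the furniture and walls round the work are solid. World frame = base frame: x ahead of the robot, y to its left, z up, the work surface at z = 0. Lengths are in m, angles in rad, forces in N, time in s.
With the tool pointing down it reaches from about 0.425 to 0.95 m from the base axis. Payload 14.7 kg.
Tool frame: the origin (TCP) lies on the centre line of the jaws, within the pads' length; the fingertips stand 14 mm ahead of it and the grasp point (between the pads) lies 5 mm behind it; z points along the fingers, y is the line along which they close (so a half turn about z gives the same grasp; the last joint's range is limited). The gripper opens to 85 mm and grips with 20 to 120 N. Pads are 22 mm wide; open, the fingers measure 114 mm over their backs; the gripper's body (76 mm by 85 mm) begins 54 mm behind the grasp point. The pads swing forward as they close: fully open they stand 13 mm farther back than shut.
Start: joints at [-1.252, 0.48, 1.596, -0, 1.065, -0.047], TCP at [0.233, -0.607, 0.245] pointing down, gripper open.
Joint ranges: [-2.75, 2.75], [-0.82, 2.05], [0.23, 2.67], [-1.56, 4.7], [0.09, 2.69], [-2.92, 2.92]. Speed limits (rad/s): [1.89, 1.89, 2.39, 3.01, 3.01, 3.01].

### API

Orientations are given as a 3x3 rotation matrix whose columns are the frame's x, y, z axes.
In Python, from cell import robot gives the robot as it stands.
- The arm moves only by the shell command python3 -m pendant 'ROWS' [OPENING] [FORCE]. ROWS is JSON, a list that holds one entry, the list of rows, each a list of 4 numbers: the shift along the tool's x, y, z in m, then the turn about the tool's z in degrees. A call has 1 to 8 rows; each row shifts and turns the commanded pose from where the row before left it, along the tool's axes as they then stand; what a row does not reach is not made up. A row lasts 1/8 s, in which the tool goes at most 62.5 mm and 10.7 degrees, less where a joint would pass 70% of its speed; a pose out of reach is approached as far as the arm can. A call is refused whole if a number of a shift passes 0.0625 or a number of a turn 10.7, either way. A call with a gripper value outside its range is refused whole. OPENING is the closure in counts, from 0 (fully open) to 255 (shut), set as the call begins (- or left out, the last holds). The fingers move at their own pace and stop on an object; FORCE is the grip in N (left out, the last holds). Time passes only in rows, so rows that do not move let the fingers close. It gives the time, the measured TCP pose, the force, the opening and the grip force at its end, in the units of the state.
- robot.observe(): the state, without advancing time (a new reading comes with each control period).
- robot.get_image(name): name is "scene" or "top" or "wrist"; returns a dict with "color" (400x640x3 uint8, red, green, blue), "mtx" (3x3 intrinsics, pixels), "cam_to_world" (4x4, takes a point from camera to world coordinates). Camera axes: x right, y down, z forward; pixel columns grow to the right and rows downward; lengths in m; the calibration is good to about 2 mm. A picture is of the moment at which its call begins. There is no depth.
- robot.sign_off(): hands the job in; it is judged then, once.
Trained networks look in the newest picture that a camera, given by its name, has taken for a name from the list of things; names that differ only in an ending like _2 or _b are one class to them, and where a whole thing is asked for, a point or a joint stands for the part that bears it (a point fixed in the world has none). Each returns a list of dicts, best first, with "p" (0 to 1); they miss things now and then, are a little off and sometimes report something else, mostly with a low value. They report only what shows in the picture. A call takes as long as a camera call.
- robot.spot_in(camera, name): "point" ([column, row] in pixels, amid what is visible of it).
- robot.masks_of(camera, name): "pixels" (400x640 bool, what is visible of it) and "point" ([column, row] in pixels, amid what is visible of it).
- robot.spot_point(camera, name): "point" ([column, row] in pixels: a listed point, or the origin of a listed thing).
The state is a dict: "time": time; "joint_pos": joint angles; "qvel": joint speeds; "joint_torque": joint torques, N m; "eef_pos": TCP position; "eef_rot": TCP orientation; "wrist_force": force on the tool from outside, world axes, zero at the start; "moment": the same for the moment, N m; "finger_gap": opening from 0.0 (shut) to 1.0 (fully open); "grasp_force": force on a finger pad.
Only numpy, scipy, OpenCV 4.12 (cv2) and the standard library are available. Lean on these libraries where they do the work, as an engineer would, in place of code of your own. Each camera call takes 0.05 s, during which the arm holds its last target. There are 200 camera calls.

### The job

Turned brass columns, some or all of three sizes, stand in the plywood bay, shut in by the wooden tote. Set the tote aside upright on the bench, clear of the bay board; then gauge each column, thinnest first: stand it on the calliper's bed between the jaws, let go of it, and slide the jaw gently shut on it by the sprung black thumb plate until the spring is well pressed in and the column is held firmly between jaw and anvil. Stand every gauged column upright in the grey tray, put the tote back standing square and wholly on the cork pad of the bay, and knock over or shift none of the things lying around.

Things in the scene. Friction and masses are not known exactly. Their poses are not given: they have to be found in the camera images.
- bay: fixed plywood board lying on the bench, 185 mm along its x by 190 mm along its y, 6 mm thick; the board spans x -95 to +90 mm of the origin (origin at bench level). At the back (x +5 to +90) 45 mm high, 7 mm thick cheeks stand at y +-91 mm, and a 16 mm high lip runs along x = +87 mm. The columns stand on the board in a row along y at about x = +32 mm, about 54 mm apart, in any order. Its mouth looks along its -x, roughly to the robot
- pad (a point): centre of the cork pad on the front of the bay board, on top of it (6 mm above the bench), 45 mm in front (-x) of the bay's origin; pad 92 mm along the bay's x by 160 mm along its y, flush with the board. The tote belongs here, its long side along the bay's y
- tote: small open wooden tote, 62 mm along its x by 126 mm along its y (its long side), walls to 63 mm, end boards to 140 mm at y = +-59 mm carrying a dowel handle; about 0.35 kg; origin at the centre of its underside. Starts on the cork pad, about 20 to 40 mm in front of the columns. Either way round will do
- tote_handle (a point): middle of the tote's dowel handle, 122 mm above the tote's underside; dowel 16 mm in diameter along the tote's y, 110 mm free between the end boards; pinch it from above across x
- column0: turned brass lamp column, the thinnest of three sizes: a plain upright cylinder 28 mm in diameter, 64 mm tall, the top 9 mm chamfered in to 18 mm, 0.1 to 0.25 kg; origin at the centre of its underside, z up its axis. Starts standing upright in the back row of the bay; may be absent.
- column1: turned brass lamp column, the middle of three sizes: a plain upright cylinder 36 mm in diameter, 64 mm tall, the top 9 mm chamfered in to 26 mm, 0.1 to 0.25 kg; origin at the centre of its underside, z up its axis. Starts standing upright in the back row of the bay; may be absent.
- column2: turned brass lamp column, the thickest of three sizes: a plain upright cylinder 44 mm in diameter, 64 mm tall, the top 9 mm chamfered in to 34 mm, 0.1 to 0.25 kg; origin at the centre of its underside, z up its axis. Starts standing upright in the back row of the bay; may be absent.
- gauge: fixed steel bench calliper: flat bed 250 mm along its x, 80 mm along its y, 14 mm high; origin at the centre of its underside. The fixed anvil is at the +x end, the jaw slides along x, the thumb plate is at the -x side of the jaw
- anvil: fixed anvil block: its contact face (56 mm wide along the gauge's y, 24 mm above the bed) looks along the gauge's -x; origin at the foot of that face on the bed, 80 mm on the +x side of the gauge's origin and 14 mm above the bench
- jaw: sliding jaw block, 22 mm thick, 56 mm wide, 24 mm above the bed (its top 38 mm above the bench); its contact face looks along the gauge's +x; origin at the foot of that face, on the bed (14 mm above the bench)
- carriage (a joint): gap between jaw face and anvil face, m: 0 shut, 0.085 fully open; stays where it is left, needs about 1 N to slide
- thumb (a joint): how far the thumb plate is pressed toward the jaw against its spring, m: 0 free, 0.018 full; 1.4 N to start, 350 N/m more; it springs back when let go. The jaw meets the column with this spring force less about 1 N. About 0.012 is a firm gauging press (5 N)
- thumb_top (a point): top centre of the black thumb plate, 74 mm above the bench; the plate is 10 mm thick along the gauge's x, 34 mm wide along its y, and reaches down to 24 mm above the bench; its centre is 70 mm behind (-x of) the jaw's contact face when free. Push it along the gauge's +x to shut the jaw; pull it along -x to open. It can be pinched from above across its thickness, above the height of the jaw
- tray: fixed grey open tray, 110 mm along its x, 190 mm along its y, 18 mm high, walls 4 mm, floor 4 mm; origin at the centre of its underside. The tape machine between gauge and tray (about x 0.37 to 0.60, y -0.27 to -0.04) is fixed, up to 0.2 m high, with a 0.41 m high thin black post just behind it at about x 0.645, y -0.075: carry things to the tray round it or above it
- tin: bystander: round tin, 57 mm in diameter, 72 mm tall, at the back; origin under its centre
- thread: bystander: spool of white thread, 36 mm in diameter, 58 mm tall; origin under its centre
- finial: bystander: small brass lamp finial, 19 mm wide, 38 mm tall; origin under its centre

How it is judged:
By the outcome, as a careful person would: the job done as asked, in the order asked, and still so for the second after the job is handed in, with the robot touching nothing.
Of column0, column1, column2 only 2 to 3 are there at a start; the rules pass over those that are not, and their reading is None.
At some moment in a run one of tote may be knocked a few centimetres aside while the robot is not near it.
It also fails if it takes over 210 s, if anything falls off the work surface, if the arm or the gripper's body presses on something with over 40 N, if the wrist force passes 120 N, or if a joint passes its speed limit or range.

## Working session

There is one attempt and no reset: what is moved stays moved. The work goes in short steps, Python scripts to look and compute and a shell command to move; the robot and the scene stay as the last step left them, time stands still between calls to the robot, and variables do not carry over. Pictures are saved under pics/ and viewed, at most 14 in all, crops included, and the job is handed in when it is done.

```bash
mkdir -p pics; ls; cat > h.py <<'E'
import numpy as np, cv2
from cell import robot
def img(n,save=None):
    im=robot.get_image(n)
    if save: cv2.imwrite('pics/'+save,im['color'][:,:,::-1])
    return im
def ray(im,px):
    T=np.array(im['cam_to_world']);d=np.linalg.inv(im['mtx'])@[px[0],px[1],1]
    return T[:3,3],T[:3,:3]@d
def at(im,px,z):
    o,d=ray(im,px);return (o+d*(z-o[2])/d[2]).round(4)
def proj(im,P):
    T=np.array(im['cam_to_world']);c=T[:3,:3].T@(np.array(P)-T[:3,3]);u=im['mtx']@c;return u[:2]/u[2]
def st():
    s=robot.observe();print('t',round(s['time'],2),np.round(s['eef_pos'],4),'yaw',np.round(s['eef_rot'],3).tolist(),'F',np.round(s['wrist_force'],1),s['finger_gap'],s['grasp_force'])
E
python3 - <<'E'
from h import *
st()
Z=dict(pad=.006,tote_handle=.128,tote=.006,column0=.006,column1=.006,column2=.006,gauge=0,anvil=.014,jaw=.014,thumb_top=.074,tray=0,tin=0,thread=0,finial=0,bay=0)
for c in('scene','top'):
    im=img(c,c+'0.png');print(c,np.round(im['cam_to_world'],2).tolist())
    for n,z in Z.items():
        for r in robot.spot_point(c,n)[:2]:
            print(n,round(r['p'],2),np.round(r['point']),at(im,r['point'],z)[:2])
E
```

```text
pics
t 0.0 [ 0.2324 -0.6066  0.2447] yaw [[0.934, 0.358, -0.0], [0.358, -0.934, 0.001], [0.0, -0.001, -1.0]] F [ 0.5 -0.3 -0.9] 1.0050225487520175 0.0
scene [[-0.7, -0.46, 0.54, -0.08], [-0.71, 0.46, -0.53, 0.63], [-0.01, -0.76, -0.65, 0.86], [0.0, 0.0, 0.0, 1.0]]
pad 0.89 [248. 306.] [0.4752 0.3448]
tote_handle 0.93 [240. 268.] [0.4968 0.3352]
tote 0.56 [246. 302.] [0.4919 0.3411]
column0 0.79 [230. 282.] [0.5716 0.333 ]
column0 0.73 [210. 316.] [0.5203 0.4286]
column1 0.79 [230. 282.] [0.5716 0.333 ]
column1 0.73 [210. 316.] [0.5203 0.4286]
column2 0.79 [230. 282.] [0.5716 0.333 ]
column2 0.73 [210. 316.] [0.5203 0.4286]
gauge 0.66 [294. 240.] [0.574  0.1038]
gauge 0.43 [301. 225.] [0.6046 0.0466]
anvil 0.76 [268. 225.] [0.6644 0.127 ]
anvil 0.26 [299. 221.] [0.6108 0.0485]
jaw 0.72 [281. 230.] [0.6195 0.1139]
thumb_top 0.48 [302. 223.] [0.5514 0.0908]
tin 0.66 [290. 203.] [7.098e-01 3.000e-04]
tin 0.66 [232. 299.] [0.5261 0.3582]
thread 0.53 [314. 297.] [0.3837 0.2041]
finial 0.56 [374. 230.] [ 0.4335 -0.0973]
finial 0.36 [228. 280.] [0.588  0.3309]
bay 0.77 [233. 301.] [0.5211 0.361 ]
top [[0.01, -0.99, 0.15, 0.3], [-1.0, -0.02, -0.01, 0.03], [0.01, -0.15, -0.99, 1.74], [0.0, 0.0, 0.0, 1.0]]
pad 0.91 [231. 217.] [0.4958 0.3415]
tote_handle 0.84 [227. 218.] [0.4758 0.3325]
tote 0.6 [232. 220.] [0.4839 0.3387]
column0 0.63 [236. 195.] [0.5793 0.3258]
column1 0.63 [236. 195.] [0.5793 0.3258]
column2 0.63 [236. 195.] [0.5793 0.3258]
gauge 0.7 [299. 195.] [0.5827 0.0903]
gauge 0.59 [227. 218.] [0.4929 0.3581]
anvil 0.54 [289. 173.] [0.6651 0.13  ]
anvil 0.22 [297. 194.] [0.5838 0.097 ]
jaw 0.69 [294. 188.] [0.606  0.1091]
thumb_top 0.54 [296. 202.] [0.5447 0.0986]
tray 0.86 [416. 226.] [ 0.4726 -0.3521]
tin 0.71 [321. 163.] [0.7081 0.007 ]
thread 0.61 [270. 248.] [0.3834 0.1925]
thread 0.16 [323. 163.] [0.7085 0.0024]
finial 0.4 [346. 235.] [ 0.4339 -0.0899]
bay 0.86 [227. 208.] [0.5303 0.3597]
```

View pics/scene0.png

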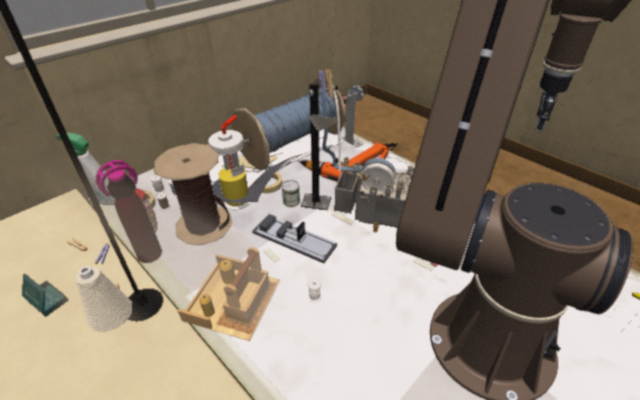

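View pics/top0.png

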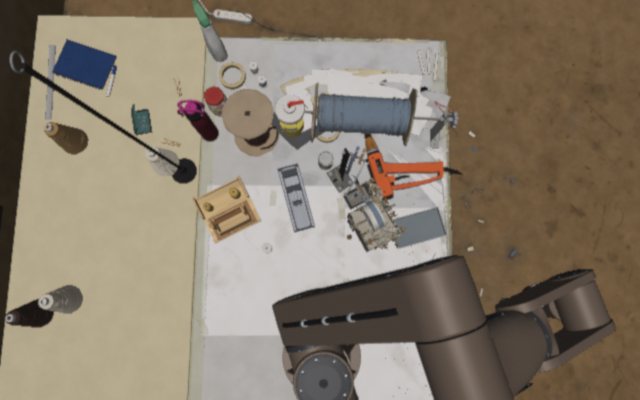

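The scene shows the bay at top-camera (227,208) with the tote in front. Two columns are visible, at about (236,195) and (211,207). The gauge is at (299,195) and the tray at (416,226). I'll move above the work now and look closer with the wrist camera.

```bash
cat >> h.py <<'E'
def go(x,y,z,yaw=None):
    "yaw: world yaw (deg) wanted for tool y (mod 180). Prints turn, then shift in tool axes after the turn"
    s=robot.observe();R=np.array(s['eef_rot']);p=np.array(s['eef_pos'])
    c=np.degrees(np.arctan2(R[1,1],R[0,1]));t=0
    if yaw is not None:
        t=-((yaw-c+90)%180-90);c=c-t
    a=np.radians(c);d=np.array([x,y,z])-p
    ty=np.array([np.cos(a),np.sin(a),0]);tx=np.array([-np.sin(a),np.cos(a),0])
    print('turn',round(t,1),'shift mm',np.round([d@tx*1e3,d@ty*1e3,-d[2]*1e3],1))
E
python3 -m pendant '[[[0.05,-0.018,-0.026,0],[0.05,-0.018,-0.026,0],[0.05,-0.018,-0.026,0],[0.05,-0.018,-0.026,0],[0.05,-0.018,-0.026,0],[0.05,-0.018,-0.026,0]]]' 0
python3 -m pendant '[[[0.018,-0.047,0,0],[0.018,-0.047,0,0],[0.018,-0.047,0,0],[0.018,-0.047,0,0],[0.018,-0.047,0,0],[0.018,-0.047,0,0],[0.018,-0.047,0,0],[0.018,-0.047,0,0]]]'
python3 -m pendant '[[[0,0,0,-10.2],[0,0,0,-10.2],[0,0,0,-10.2],[0,0,0,-10.2],[0,0,0,-10.2],[0,0,0,-10.2],[0,0,0,-10.2],[0,0,0,-10.2]]]'
python3 -c "
from h import *
st();go(.45,.25,.42,23)"
```

```text
time: 2.35
eef_pos: [0.4752, -0.3975, 0.4024]
eef_rot: [[0.934, 0.358, 0.0], [0.358, -0.934, -0.0], [0.0, 0.0, -1.0]]
wrist_force: [1.3, -0.7, -0.4]
finger_gap: 1.0
grasp_force: 0.0
time: 3.35
eef_pos: [0.4738, 0.0054, 0.4016]
eef_rot: [[0.934, 0.358, 0.001], [0.358, -0.934, 0.0], [0.001, 0.0, -1.0]]
wrist_force: [0.7, -0.5, -0.1]
finger_gap: 1.001
grasp_force: 0.0
time: 4.35
eef_pos: [0.474, 0.0038, 0.4014]
eef_rot: [[-0.223, 0.975, 0.0], [0.975, 0.223, -0.0], [-0.0, 0.0, -1.0]]
wrist_force: [-0.0, -0.5, 0.2]
finger_gap: 1.002
grasp_force: 0.0
t 4.35 [0.474  0.0038 0.4014] yaw [[-0.223, 0.975, 0.0], [0.975, 0.223, -0.0], [-0.0, 0.0, -1.0]] F [-0.  -0.5  0.2] 1.0018043270756707 0.0
turn -10.1 shift mm [236.   74.1 -18.6]
```

```bash

python3 -m pendant '[[[0,0,0,-10.1],[0.047,0.015,-0.003,0],[0.047,0.015,-0.003,0],[0.047,0.015,-0.003,0],[0.047,0.015,-0.003,0],[0.047,0.015,-0.003,0],[0,0,0,0],[0,0,0,0]]]'
python3 - <<'E'
from h import *
st()
Z=dict(pad=.006,tote_handle=.128,tote=.006,column0=.006,column1=.006,column2=.006,gauge=0,anvil=.014,jaw=.014,thumb_top=.074,bay=0,thread=0)
im=img('wrist','w1.png')
for n,z in Z.items():
  for r in robot.spot_point('wrist',n)[:3]:
    print(n,round(r['p'],2),np.round(r['point']),at(im,r['point'],z)[:2])
for n,z in dict(tote_handle=.128,bay=.006).items():
  for r in robot.masks_of('wrist',n)[:1]:
    print(n,cv2.minAreaRect(np.argwhere(r['pixels'])[:,::-1].astype(np.float32)))
E
```

```text
time: 5.35
eef_pos: [0.4525, 0.2493, 0.4162]
eef_rot: [[-0.386, 0.923, -0.0], [0.923, 0.386, -0.001], [-0.0, -0.0, -1.0]]
wrist_force: [0.1, -0.2, -0.2]
finger_gap: 0.998
grasp_force: 0.0
t 5.35 [0.4525 0.2493 0.4162] yaw [[-0.386, 0.923, -0.0], [0.923, 0.386, -0.001], [-0.0, -0.0, -1.0]] F [ 0.1 -0.2 -0.2] 0.9978456106553718 0.0
pad 0.17 [360.  93.] [0.4865 0.3336]
tote_handle 0.71 [371.  95.] [0.4846 0.3348]
tote 0.81 [362.  92.] [0.4884 0.3357]
tote 0.56 [238. 303.] [ 0.434  -0.1002]
column0 0.66 [416.  46.] [0.5344 0.4257]
column1 0.66 [416.  46.] [0.5344 0.4257]
column2 0.66 [416.  46.] [0.5344 0.4257]
gauge 0.57 [354. 235.] [0.5788 0.1103]
anvil 0.75 [396. 246.] [0.6504 0.1259]
jaw 0.9 [378. 247.] [0.6219 0.1111]
jaw 0.17 [415.  49.] [0.5329 0.4204]
thumb_top 0.64 [342. 254.] [0.5536 0.1024]
bay 0.88 [388.  89.] [0.5247 0.356 ]
thread 0.62 [268. 146.] [0.3841 0.2006]
thread 0.23 [340. 255.] [0.5713 0.0645]
tote_handle ((363.71099853515625, 92.6846923828125), (119.1108627319336, 50.104286193847656), 88.91908264160156)
bay ((398.7705383300781, 84.01765441894531), (140.66139221191406, 139.43423461914062), 85.60128784179688)
```

View pics/w1.png

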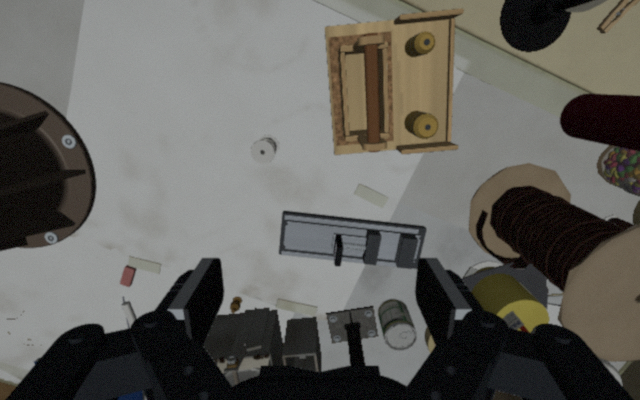

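The wrist view shows two columns in the bay: one at (424,43) and a larger one at (425,125), with an empty middle slot. The handle runs from (373,40) to (376,147), and the gauge jaws are at (378,247) and (407,250).

```bash
python3 - <<'E'
from h import *
import pickle
im=img('wrist')
pts=dict(h1=(373,42,.128),h2=(376,146,.128),bf1=(326,27,.006),bf2=(335,153,.006),bb1=(463,10,.051),bb2=(455,152,.051),g1=(283,213,.014),g2=(424,227,.014),g3=(280,255,.014),g4=(416,268,.014))
for k,(u,v,z) in pts.items(): print(k,at(im,(u,v),z))
# enlarged crop of bay + gauge
c=im['color'][:,:,::-1]
a=cv2.resize(c[0:160,310:480],None,fx=3.5,fy=3.5,interpolation=cv2.INTER_CUBIC)
b=cv2.resize(c[205:275,275:435],None,fx=3.5,fy=3.5,interpolation=cv2.INTER_CUBIC)
cv2.imwrite('pics/w2.png',a);cv2.imwrite('pics/w3.png',b)
for n in('column0','column1','column2','jaw','anvil'):
  for r in robot.masks_of('wrist',n)[:4]:
    m=r['pixels'];ys,xs=np.where(m);print(n,round(r['p'],2),np.round(r['point']),xs.min(),xs.max(),ys.min(),ys.max(),m.sum())
E
```

```text
h1 [0.4621 0.3876 0.128 ]
h2 [0.5167 0.2818 0.128 ]
bf1 [0.4023 0.3982 0.006 ]
bf2 [0.4879 0.2339 0.006 ]
bb1 [0.5615 0.4795 0.051 ]
bb2 [0.6461 0.3112 0.051 ]
g1 [0.4467 0.1072 0.014 ]
g2 [0.679  0.1761 0.014 ]
g3 [0.47   0.0307 0.014 ]
g4 [0.7038 0.0999 0.014 ]
column0 0.63 [422. 122.] 405 437 111 138 676
column1 0.63 [422. 122.] 405 437 111 138 676
column2 0.63 [422. 122.] 405 437 111 138 676
jaw 0.61 [358. 247.] 333 381 229 266 1241
anvil 0.89 [407. 249.] 395 417 233 268 644
```

View pics/w2.png

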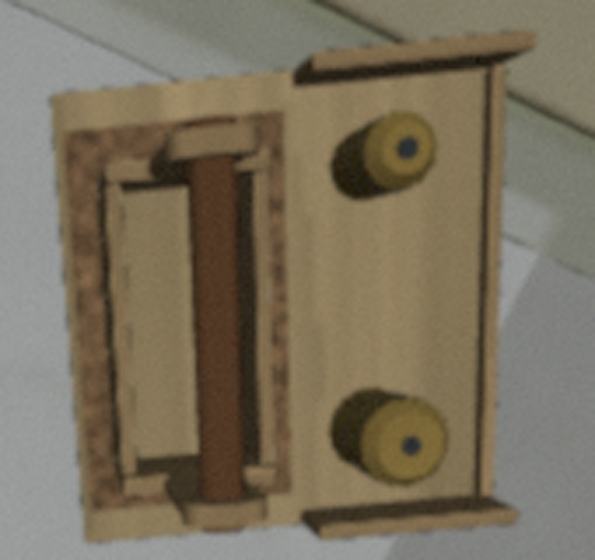

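View pics/w3.png

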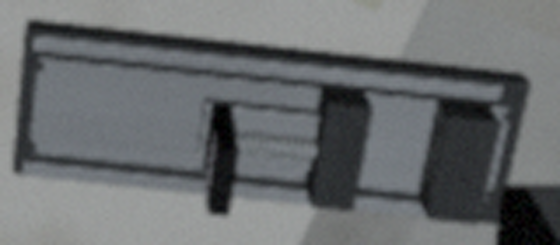

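```bash
python3 - <<'E'
from h import *
im=img('wrist')
C=lambda u,v:(310+u/3.5-.36,v/3.5-.36)
for k,p in dict(A=((362,150),(437,150),(402,112),(402,190)),B=((360,440),(447,440),(403,395),(403,483))).items():
    q=[at(im,C(*x),.061)[:2] for x in p];print(k,np.linalg.norm(q[0]-q[1]),np.linalg.norm(q[2]-q[3]),(q[0]+q[1])/2,(q[2]+q[3])/2)
print('tops',at(im,C(407,147),.07),at(im,C(411,446),.07))
G=lambda u,v:(275+u/3.5-.36,205+v/3.5-.36)
print('jawface top',at(im,G(368,100),.038),at(im,G(352,212),.038))
print('anvil top edge',at(im,G(440,102),.038),at(im,G(426,214),.038), 'bottom',at(im,G(440,102),.014))
print('thumb top',at(im,G(222,103),.074),at(im,G(218,212),.074))
print('cam',im['cam_to_world'][:3,3])
go(.4865,.3345,.25,27.2)
E
```

```text
A 0.028192374855623648 0.02702369330791038 [0.5304  0.42315] [0.5315 0.4231]
B 0.035192328709535634 0.0353001416427753 [0.58305 0.32845] [0.58275 0.32855]
tops [0.5305 0.4233 0.07  ] [0.5839 0.3274 0.07  ]
jawface top [0.6055 0.1449 0.038 ] [0.6244 0.0881 0.038 ]
anvil top edge [0.6372 0.157  0.038 ] [0.6581 0.101  0.038 ] bottom [0.6474 0.1492 0.014 ]
thumb top [0.5341 0.1317 0.074 ] [0.5541 0.0815 0.074 ]
cam [0.42259497 0.32315589 0.54425602]
turn -4.5 shift mm [ 60.1  68.9 166.3]
```

Column sizes come out at 28 mm (A, column0, at (0.531, 0.423)) and 36 mm (B, column1, at (0.583, 0.328)). Next I'll grasp the tote.

```bash

python3 -m pendant '[[[0,0,0,-4.5],[0.02,0.023,0.042,0],[0.02,0.023,0.042,0],[0.02,0.023,0.041,0],[0,0,0.041,0],[0,0,0.041,0],[0,0,0.044,0],[0,0,0.04,0]]]' 0
python3 -m pendant '[[[0,0,0,0],[0,0,0,0],[0,0,0,0],[0,0,0,0],[0,0,0,0],[0,0,0,0]]]' 255 60
python3 -c "
from h import *
st()"
```

```text
time: 7.45
eef_pos: [0.4866, 0.3344, 0.1238]
eef_rot: [[-0.456, 0.89, -0.0], [0.89, 0.456, -0.0], [-0.0, -0.0, -1.0]]
wrist_force: [0.9, 0.0, -1.0]
finger_gap: 0.996
grasp_force: 0.0
time: 8.2
eef_pos: [0.4872, 0.3347, 0.1268]
eef_rot: [[-0.457, 0.89, 0.002], [0.89, 0.457, 0.001], [0.0, 0.002, -1.0]]
wrist_force: [-2.5, -1.4, 12.6]
finger_gap: 0.162
grasp_force: 58.3
t 8.2 [0.4872 0.3347 0.1268] yaw [[-0.457, 0.89, 0.002], [0.89, 0.457, 0.001], [0.0, 0.002, -1.0]] F [-2.5 -1.4 12.6] 0.16209375603620288 58.32171142101288
```

```bash

python3 -m pendant '[[[0,0,-0.02,0],[0,0,-0.04,0],[0.013,-0.045,0,0],[0.013,-0.045,0,0],[0.013,-0.044,0,0],[0,0,0,0],[0,0,0.03,0],[0,0,0.02,0]]]'
python3 -m pendant '[[[0,0,0.008,0],[0,0,0.004,0],[0,0,0.002,0],[0,0,0.0,0]]]'
python3 -c "
from h import *
st()"
```

```text
time: 9.2
eef_pos: [0.3502, 0.3083, 0.1351]
eef_rot: [[-0.457, 0.89, 0.001], [0.89, 0.457, 0.001], [0.0, 0.001, -1.0]]
wrist_force: [0.3, -0.6, -4.2]
finger_gap: 0.159
grasp_force: 59.3
time: 9.7
eef_pos: [0.35, 0.3082, 0.1217]
eef_rot: [[-0.456, 0.89, 0.001], [0.89, 0.456, 0.0], [0.0, 0.001, -1.0]]
wrist_force: [-0.6, -0.6, -4.1]
finger_gap: 0.166
grasp_force: 59.3
t 9.7 [0.35   0.3082 0.1217] yaw [[-0.456, 0.89, 0.001], [0.89, 0.456, 0.0], [0.0, 0.001, -1.0]] F [-0.6 -0.6 -4.1] 0.1656362615698633 59.31060254573822
```

```bash

python3 -m pendant '[[[0,0,0.0015,0],[0,0,0.0015,0],[0,0,0,0]]]'
python3 -m pendant '[[[0,0,0.0015,0],[0,0,0.001,0],[0,0,0,0]]]'
```

```text
time: 10.07
eef_pos: [0.3501, 0.3083, 0.1206]
eef_rot: [[-0.457, 0.89, 0.002], [0.89, 0.457, 0.001], [0.0, 0.002, -1.0]]
wrist_force: [-10.4, -9.3, 54.9]
finger_gap: 0.163
grasp_force: 65.6
time: 10.45
eef_pos: [0.3498, 0.3083, 0.1187]
eef_rot: [[-0.457, 0.89, 0.002], [0.89, 0.457, 0.001], [0.0, 0.002, -1.0]]
wrist_force: [-16.5, -11.2, 75.8]
finger_gap: 0.163
grasp_force: 71.3
```

```bash

python3 -m pendant '[[[0,0,-0.002,0],[0,0,-0.0015,0],[0,0,0,0]]]'
python3 -m pendant '[[[0,0,0,0],[0,0,0,0],[0,0,0,0],[0,0,-0.02,0],[0,0,-0.06,0],[0,0,-0.06,0]]]' 0
python3 -c "
from h import *
st();go(.5305,.4232,.20,27.2);go(.544,.1066,.2,16.5)"
```

```text
time: 10.82
eef_pos: [0.3498, 0.3081, 0.1194]
eef_rot: [[-0.456, 0.89, 0.0], [0.89, 0.456, 0.0], [0.0, 0.0, -1.0]]
wrist_force: [0.0, -0.3, -3.4]
finger_gap: 0.164
grasp_force: 62.6
time: 11.58
eef_pos: [0.3493, 0.3077, 0.2607]
eef_rot: [[-0.456, 0.89, -0.001], [0.89, 0.456, -0.001], [-0.0, -0.001, -1.0]]
wrist_force: [0.4, 1.7, -1.1]
finger_gap: 0.999
grasp_force: 0.0
t 11.57 [0.3493 0.3077 0.2607] yaw [[-0.456, 0.89, -0.001], [0.89, 0.456, -0.001], [-0.0, -0.001, -1.0]] F [ 0.4  1.7 -1.1] 0.9992014139523732 0.0
turn -0.0 shift mm [ 19.9 214.   60.7]
turn 10.7 shift mm [-248.1  129.6   60.7]
```

```bash

python3 -m pendant '[[[0,0,0,5.35],[0,0,0,5.35],[-0.05,0.026,0,0],[-0.05,0.026,0,0],[-0.05,0.026,0,0],[-0.05,0.026,0.02,0],[-0.048,0.026,0.02,0],[0,0,0.02,0]]]' 130
python3 -m pendant '[[[0,0,0,0],[0,0,0,0]]]'
python3 - <<'E'
from h import *
st()
im=img('wrist')
cv2.imwrite('pics/w4.png',im['color'][:,:,::-1])
for n,z in dict(thumb_top=.074,jaw=.014,anvil=.014,gauge=0).items():
  for r in robot.spot_point('wrist',n)[:2]:
    print(n,round(r['p'],2),np.round(r['point']),at(im,r['point'],z)[:2])
s=robot.observe();print(proj(im,s['eef_pos']))
E
```

```text
time: 12.58
eef_pos: [0.5471, 0.1043, 0.1984]
eef_rot: [[-0.28, 0.96, 0.001], [0.96, 0.28, -0.0], [-0.001, 0.001, -1.0]]
wrist_force: [-0.2, 0.2, 0.4]
finger_gap: 0.489
grasp_force: 0.0
time: 12.82
eef_pos: [0.5445, 0.1074, 0.1999]
eef_rot: [[-0.284, 0.959, 0.0], [0.959, 0.284, 0.0], [0.0, 0.0, -1.0]]
wrist_force: [0.8, -0.0, -0.3]
finger_gap: 0.491
grasp_force: 0.0
t 12.82 [0.5445 0.1074 0.1999] yaw [[-0.284, 0.959, 0.0], [0.959, 0.284, 0.0], [0.0, 0.0, -1.0]] F [ 0.8 -0.  -0.3] 0.49066665140952387 0.0
thumb_top 0.82 [325. 201.] [0.5522 0.0996]
thumb_top 0.3 [427. 181.] [0.6243 0.1378]
jaw 0.55 [392. 184.] [0.6174 0.1144]
anvil 0.75 [429. 184.] [0.6523 0.1245]
[318.02908267 275.74775874]
```

View pics/w4.png

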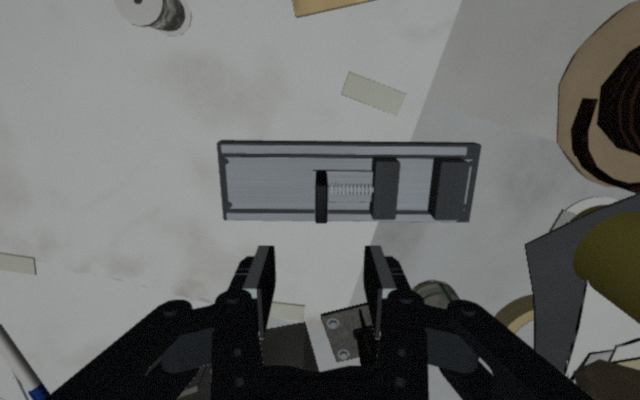

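```bash
python3 - <<'E'
from h import *
im=img('wrist')
s=robot.observe();R=np.array(s['eef_rot']);p=np.array(s['eef_pos'])
def T(k,u,v,z):
    q=at(im,(u,v),z);print(k,q[:2],'tool mm',np.round((R.T@(q-p))[:2]*1e3,1))
T('plate L',316,197,.074);T('plate R',327,197,.074);T('plate top',321,171,.074);T('plate bot',321,222,.074)
T('jaw',398,188,.038);T('anvil',431,190,.038)
T('anvil far',460,190,.038)
T('bed L',219,142,.014);T('bed L2',224,220,.014);T('bed R',481,145,.014);T('bed R2',469,220,.014)
T('jaw t',390,158,.038);T('jaw b',390,219,.038)
E
```

```text
plate L [0.5451 0.1006] tool mm [-6.6 -1.7]
plate R [0.5535 0.103 ] tool mm [-6.7  7.1]
plate top [0.5428 0.1222] tool mm [14.8  2.3]
plate bot [0.5551 0.081 ] tool mm [-28.2   2.4]
jaw [0.6169 0.118 ] tool mm [-10.3  72.1]
anvil [0.6462 0.1246] tool mm [-12.3 102.1]
anvil far [0.6713 0.1321] tool mm [-12.2 128.3]
bed L [0.4482 0.1073] tool mm [ 27.3 -92.7]
bed L2 [0.4683 0.0311] tool mm [-51.4 -95.1]
bed R [0.6844 0.1742] tool mm [ 24.4 152.7]
bed R2 [0.7054 0.1011] tool mm [-51.7 152.1]
jaw t [0.6004 0.1418] tool mm [17.2 63. ]
jaw b [0.6204 0.0875] tool mm [-40.6  66.8]
```

```bash

python3 -m pendant '[[[-0.012,0.0027,0,0],[0,0,0.05,0],[0,0,0.05,0],[0,0,0.03,0],[0,0,0.011,0],[0,0,0,0],[0,0,0,0]]]'
python3 -m pendant '[[[0,0,0,0],[0,0,0,0],[0,0,0,0],[0,0,0,0],[0,0,0,0]]]' 255 25
python3 -m pendant '[[[0,-0.01,0,0],[0,-0.01,0,0],[0,-0.01,0,0],[0,-0.01,0,0],[0,0,0,0]]]'

```

```text
time: 14.0
eef_pos: [0.5515, 0.0962, 0.0595]
eef_rot: [[-0.283, 0.959, 0.002], [0.959, 0.283, 0.0], [-0.0, 0.002, -1.0]]
wrist_force: [-0.8, 0.3, -0.3]
finger_gap: 0.49
grasp_force: 0.0
time: 14.62
eef_pos: [0.5511, 0.0963, 0.0591]
eef_rot: [[-0.283, 0.959, 0.001], [0.959, 0.283, 0.0], [-0.0, 0.001, -1.0]]
wrist_force: [-0.3, -0.5, 8.6]
finger_gap: 0.109
grasp_force: 32.1
time: 15.25
eef_pos: [0.5117, 0.0849, 0.059]
eef_rot: [[-0.283, 0.959, 0.001], [0.959, 0.283, 0.0], [0.0, 0.001, -1.0]]
wrist_force: [-1.2, 3.0, 9.8]
finger_gap: 0.112
grasp_force: 32.3
```

```bash

python3 -m pendant '[[[0,0,0,0],[0,0,0,0],[0,0,-0.03,0],[0,0,-0.06,0],[0,0,-0.06,0]]]' 0
python3 -m pendant '[[[0,0,0,-5.35],[0,0,0,-5.35],[0,0,0,0]]]'
python3 -c "
from h import *
st();go(.5305,.4232,.17,27.2)"
```

```text
time: 15.88
eef_pos: [0.5116, 0.0848, 0.2096]
eef_rot: [[-0.283, 0.959, -0.001], [0.959, 0.283, -0.0], [0.0, -0.001, -1.0]]
wrist_force: [1.0, 0.1, -0.4]
finger_gap: 0.996
grasp_force: 0.0
time: 16.25
eef_pos: [0.512, 0.0848, 0.2083]
eef_rot: [[-0.456, 0.89, -0.0], [0.89, 0.456, -0.0], [0.0, -0.0, -1.0]]
wrist_force: [0.7, 0.5, -0.2]
finger_gap: 0.998
grasp_force: 0.0
t 16.25 [0.512  0.0848 0.2083] yaw [[-0.456, 0.89, -0.0], [0.89, 0.456, -0.0], [0.0, -0.0, -1.0]] F [ 0.7  0.5 -0.2] 0.9983198115785666 0.0
turn -0.1 shift mm [292.5 171.1  38.3]
```

```bash

python3 -m pendant '[[[0.0487,0.0285,0,0],[0.0487,0.0285,0,0],[0.0487,0.0285,0,0],[0.0487,0.0285,0,0],[0.0487,0.0285,0.02,0],[0.0487,0.0285,0.02,0],[0,0,0,0],[0,0,0,0]]]'
python3 - <<'E'
from h import *
im=img('wrist')
s=robot.observe();R=np.array(s['eef_rot']);p=np.array(s['eef_pos']);print(p)
c=im['color'][:,:,::-1]
cv2.imwrite('pics/w5.png',c)
for n in('column0','tote'):
  for r in robot.spot_point('wrist',n)[:3]:
    q=at(im,r['point'],.006);print(n,round(r['p'],2),r['point'],q[:2],np.round((R.T@(q-p))[:2]*1e3,1))
  for r in robot.masks_of('wrist',n)[:2]:
    ys,xs=np.where(r['pixels']);print('mask',n,round(r['p'],2),xs.min(),xs.max(),ys.min(),ys.max())
E
```

```text
time: 17.25
eef_pos: [0.5305, 0.4226, 0.1676]
eef_rot: [[-0.456, 0.89, -0.001], [0.89, 0.456, -0.001], [-0.0, -0.001, -1.0]]
wrist_force: [-0.1, -0.3, -0.3]
finger_gap: 1.0
grasp_force: 0.0
[0.53088068 0.42211325 0.16815393]
column0 0.86 [324.7, 279.5] [0.5837 0.3316] [-104.6    6. ]
column0 0.63 [319.5, 176.4] [0.531  0.4233] [1.1 0.8]
mask column0 0.94 303 345 268 339
mask column0 0.81 301 338 163 213
tote 0.71 [88.3, 196.3] [0.3524 0.3108] [ -17.8 -209.5]
mask tote 0.92 0 134 127 357
```

View pics/w5.png

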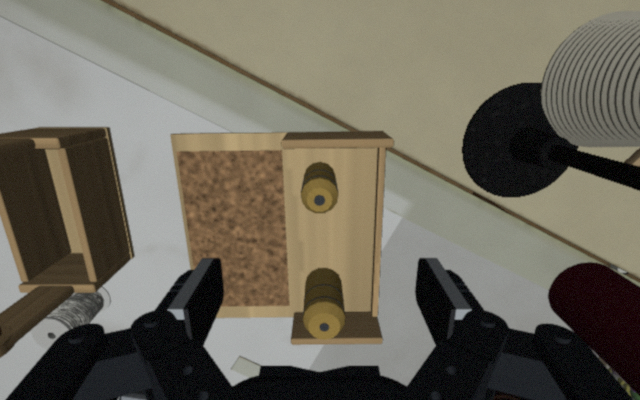

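```bash

python3 -m pendant '[[[0.001,0.001,0.04,0],[0,0,0.04,0],[0,0,0.03,0],[0,0,0.01,0],[0,0,0,0],[0,0,0,0]]]'
python3 -m pendant '[[[0,0,0,0],[0,0,0,0],[0,0,0,0],[0,0,0,0],[0,0,0,0]]]' 255 40
python3 - <<'E'
from h import *
im=dict(np.load('w5cam.npy',allow_pickle=True).item()) if False else None
E
python3 -m pendant '[[[0,0,-0.02,0],[0,0,-0.06,0],[0,0,-0.05,0],[0,0,0,0]]]'
python3 -c "
from h import *
st()
T=np.array([0.5117,0.0849]);u=np.array([np.cos(np.radians(16.5)),np.sin(np.radians(16.5))])
for f in(20,24,45): print(f,T+u*(146.8-f)*1e-3)
P=T+u*(146.8-24)*1e-3
go(*P,.15,16.5)"
```

```text
time: 18.25
eef_pos: [0.5323, 0.4247, 0.0498]
eef_rot: [[-0.456, 0.89, 0.002], [0.89, 0.456, 0.001], [0.0, 0.002, -1.0]]
wrist_force: [-0.5, 0.0, 0.4]
finger_gap: 1.0
grasp_force: 0.0
time: 18.88
eef_pos: [0.5316, 0.4244, 0.0485]
eef_rot: [[-0.456, 0.89, 0.0], [0.89, 0.456, 0.0], [0.0, 0.0, -1.0]]
wrist_force: [-0.8, -0.9, 6.0]
finger_gap: 0.312
grasp_force: 39.8
time: 19.38
eef_pos: [0.5335, 0.4258, 0.184]
eef_rot: [[-0.457, 0.89, 0.006], [0.89, 0.456, 0.005], [0.001, 0.008, -1.0]]
wrist_force: [0.8, 0.1, -2.7]
finger_gap: 0.313
grasp_force: 39.8
t 19.38 [0.5335 0.4258 0.184 ] yaw [[-0.457, 0.89, 0.006], [0.89, 0.456, 0.005], [0.001, 0.008, -1.0]] F [ 0.8  0.1 -2.7] 0.3132808623676112 39.75061883451417
20 [0.63327834 0.12091315]
24 [0.62944306 0.11977708]
45 [0.60930785 0.11381276]
turn 10.7 shift mm [-320.7    5.1   34. ]
```

```bash

python3 -m pendant '[[[0,0,0,5.35],[0,0,0,5.35],[-0.0535,0.0,0,0],[-0.0535,0.0,0,0],[-0.0535,0.0,0,0],[-0.0535,0.0,0,0],[-0.0535,0.0,0,0],[-0.0535,0,0,0]]]'
python3 -m pendant '[[[0,0,0.02,0],[0,0,0.02,0],[0,0,0,0]]]'
python3 -c "
from h import *
st()
go(.6256,.1186,.058,16.5)"
```

```text
time: 20.38
eef_pos: [0.6223, 0.1147, 0.1782]
eef_rot: [[-0.283, 0.959, -0.001], [0.959, 0.283, -0.0], [0.0, -0.001, -1.0]]
wrist_force: [0.0, -0.8, -1.5]
finger_gap: 0.311
grasp_force: 39.7
time: 20.75
eef_pos: [0.621, 0.116, 0.1369]
eef_rot: [[-0.283, 0.959, -0.003], [0.959, 0.283, -0.0], [0.001, -0.003, -1.0]]
wrist_force: [-0.1, 0.9, -0.7]
finger_gap: 0.311
grasp_force: 39.7
t 20.75 [0.621  0.116  0.1369] yaw [[-0.283, 0.959, -0.003], [0.959, 0.283, -0.0], [0.001, -0.003, -1.0]] F [-0.1  0.9 -0.7] 0.3107006792621909 39.67800745769637
turn -0.1 shift mm [ 1.2  5.1 78.9]
```

```bash

python3 -m pendant '[[[0.001,0.005,0.03,0],[0,0,0.03,0],[0,0,0.01,0],[0,0,0.006,0],[0,0,0,0],[0,0,0,0]]]'
python3 - <<'E'
from h import *
st()
img('wrist','w6.png')
E
```

```text
time: 21.5
eef_pos: [0.6275, 0.1189, 0.0633]
eef_rot: [[-0.283, 0.959, 0.001], [0.959, 0.283, 0.0], [-0.0, 0.001, -1.0]]
wrist_force: [-0.6, -0.1, -0.5]
finger_gap: 0.309
grasp_force: 39.7
t 21.5 [0.6275 0.1189 0.0633] yaw [[-0.283, 0.959, 0.001], [0.959, 0.283, 0.0], [-0.0, 0.001, -1.0]] F [-0.6 -0.1 -0.5] 0.30850818001551505 39.6930664460524
```

View pics/w6.png

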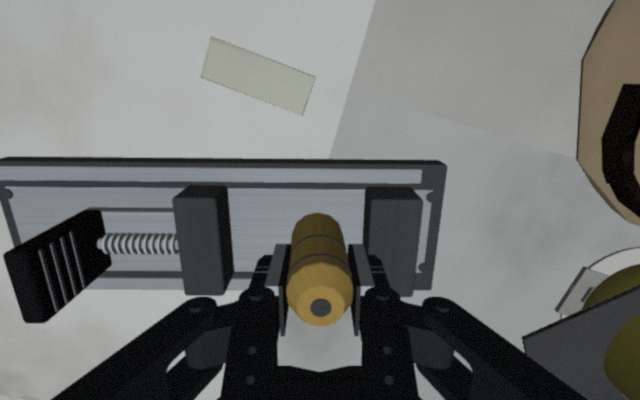

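The column hangs over the bed between the jaw and the anvil, with its base at about (318,225). Lowering it now.

```bash

python3 -m pendant '[[[0,0,0.003,0],[0,0,0.002,0],[0,0,0.001,0],[0,0,0,0]]]'
python3 -m pendant '[[[0,0,0.0005,0],[0,0,0,0]]]'
```

```text
time: 22.05
eef_pos: [0.6268, 0.1188, 0.0565]
eef_rot: [[-0.283, 0.959, -0.0], [0.959, 0.283, -0.0], [-0.0, -0.0, -1.0]]
wrist_force: [-2.0, -1.1, 4.9]
finger_gap: 0.314
grasp_force: 40.3
time: 22.3
eef_pos: [0.6269, 0.1188, 0.0565]
eef_rot: [[-0.283, 0.959, 0.0], [0.959, 0.283, 0.0], [-0.0, 0.0, -1.0]]
wrist_force: [-3.8, -0.7, 12.6]
finger_gap: 0.316
grasp_force: 41.1
```

```bash

python3 -m pendant '[[[0,0,-0.0005,0],[0,0,0,0],[0,0,0,0],[0,0,0,0],[0,0,-0.03,0],[0,0,-0.04,0],[0,0,-0.03,0],[0,0,0,0]]]' 0
python3 - <<'E'
from h import *
st()
go(.5117,.0849,.059,16.5)
im=img('wrist')
s=robot.observe();R=np.array(s['eef_rot']);p=np.array(s['eef_pos'])
cv2.imwrite('pics/w7.png',im['color'][:,:,::-1])
for n,z in dict(thumb_top=.074,jaw=.014,anvil=.014,column0=.014).items():
  for r in robot.spot_point('wrist',n)[:2]:
    q=at(im,r['point'],z);print(n,round(r['p'],2),np.round(r['point']),q[:2],np.round((R.T@(q-p))[:2]*1e3,1))
E
```

```text
time: 23.3
eef_pos: [0.6284, 0.119, 0.1588]
eef_rot: [[-0.283, 0.959, 0.004], [0.959, 0.283, 0.001], [-0.001, 0.004, -1.0]]
wrist_force: [0.2, 0.2, 0.2]
finger_gap: 0.998
grasp_force: 0.0
t 23.3 [0.6284 0.119  0.1588] yaw [[-0.283, 0.959, 0.004], [0.959, 0.283, 0.001], [-0.001, 0.004, -1.0]] F [0.2 0.2 0.2] 0.9981971814955808 0.0
turn -0.0 shift mm [   0.4 -121.6   99.8]
thumb_top 0.78 [141. 204.] [0.5139 0.0876] [   2.2 -117.9]
jaw 0.62 [258. 185.] [0.5803 0.1028] [ -2.  -50.1]
anvil 0.61 [345. 184.] [0.6511 0.1238] [-1.9 23.8]
column0 0.86 [315. 182.] [0.6261 0.1182] [-0.2 -1.8]
```

```bash

python3 -m pendant '[[[0,-0.0406,0,0],[0,-0.0406,0,0],[0,-0.0404,0,0],[0,0,0.04,0],[0,0,0.04,0],[0,0,0.02,0],[0,0,0,0],[0,0,0,0]]]' 130
python3 -m pendant '[[[0,0,0,0],[0,0,0,0],[0,0,0,0],[0,0,0,0]]]' 255 25
python3 -m pendant '[[[0,0.006,0,0],[0,0.006,0,0],[0,0.006,0,0],[0,0.006,0,0],[0,0.004,0,0],[0,0.004,0,0],[0,0,0,0],[0,0,0,0]]]'
python3 -m pendant '[[[0,0.003,0,0],[0,0.003,0,0],[0,0.003,0,0],[0,0.003,0,0],[0,0,0,0],[0,0,0,0]]]'
python3 -m pendant '[[[0,0.002,0,0],[0,0.002,0,0],[0,0,0,0],[0,0,0,0]]]'
python3 - <<'E'
from h import *
st()
im=img('wrist','w8.png')
E
```

```text
time: 24.55
eef_pos: [0.5104, 0.0844, 0.0566]
eef_rot: [[-0.283, 0.959, -0.0], [0.959, 0.283, -0.0], [-0.0, -0.0, -1.0]]
wrist_force: [-0.4, 1.2, -0.9]
finger_gap: 0.491
grasp_force: 0.0
time: 25.05
eef_pos: [0.5109, 0.0844, 0.057]
eef_rot: [[-0.283, 0.959, 0.001], [0.959, 0.283, 0.0], [-0.0, 0.001, -1.0]]
wrist_force: [-1.4, -0.4, 7.2]
finger_gap: 0.111
grasp_force: 32.2
time: 26.05
eef_pos: [0.5419, 0.0934, 0.0571]
eef_rot: [[-0.283, 0.959, 0.002], [0.959, 0.283, 0.0], [-0.0, 0.002, -1.0]]
wrist_force: [1.3, -2.7, 6.8]
finger_gap: 0.112
grasp_force: 32.0
time: 26.8
eef_pos: [0.553, 0.0966, 0.057]
eef_rot: [[-0.283, 0.959, 0.001], [0.959, 0.283, -0.0], [-0.0, 0.001, -1.0]]
wrist_force: [0.2, -3.9, 7.7]
finger_gap: 0.111
grasp_force: 32.3
time: 27.3
eef_pos: [0.5568, 0.0977, 0.057]
eef_rot: [[-0.283, 0.959, 0.001], [0.959, 0.283, -0.0], [-0.0, 0.001, -1.0]]
wrist_force: [-1.1, -4.2, 7.9]
finger_gap: 0.112
grasp_force: 32.2
t 27.3 [0.5568 0.0977 0.057 ] yaw [[-0.283, 0.959, 0.001], [0.959, 0.283, -0.0], [-0.0, 0.001, -1.0]] F [-1.1 -4.2  7.9] 0.11167156682112052 32.21571922302246
```

View pics/w8.png

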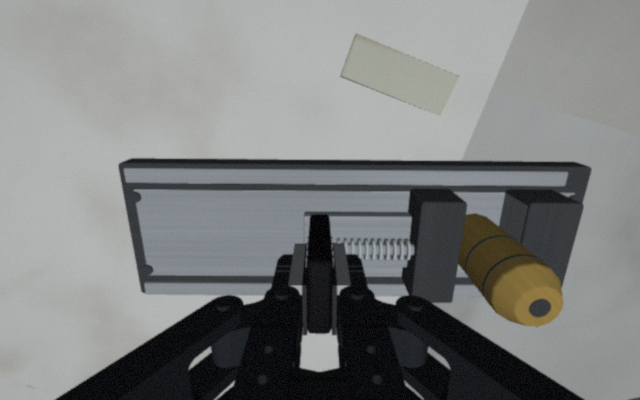

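The jaw is touching the column, which is almost at the anvil; the spring is not yet pressed in. Continuing slowly.

```bash

for i in 1 2; do :; done
python3 -m pendant '[[[0,0.002,0,0],[0,0.002,0,0],[0,0,0,0],[0,0,0,0]]]' | grep -E 'eef_pos|wrist'
python3 -m pendant '[[[0,0.002,0,0],[0,0.002,0,0],[0,0,0,0],[0,0,0,0]]]'| grep -E 'eef_pos|wrist'
python3 -m pendant '[[[0,0.002,0,0],[0,0.002,0,0],[0,0,0,0],[0,0,0,0]]]'| grep -E 'eef_pos|wrist'
python3 - <<'E'
from h import *
st()
im=img('wrist','w9.png')
E
```

```text
eef_pos: [0.5605, 0.0988, 0.057]
wrist_force: [-0.8, -4.9, 8.5]
eef_pos: [0.5641, 0.0998, 0.057]
wrist_force: [-2.9, -5.6, 10.1]
eef_pos: [0.5677, 0.1009, 0.057]
wrist_force: [-3.4, -7.3, 11.1]
t 28.85 [0.5677 0.1009 0.057 ] yaw [[-0.283, 0.959, 0.0], [0.959, 0.283, -0.0], [-0.0, -0.0, -1.0]] F [-3.4 -7.3 11.1] 0.11313466342179448 32.72002637386322
```

View pics/w9.png

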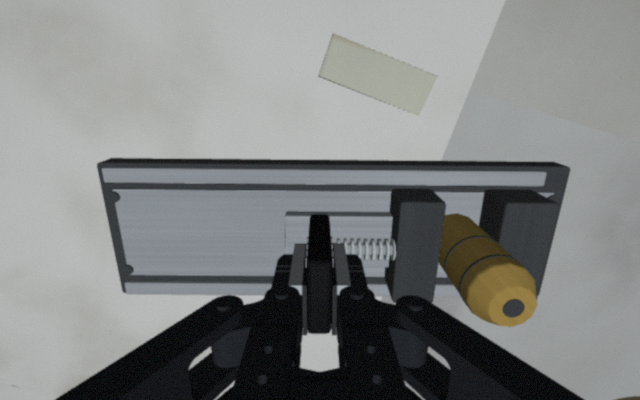

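```bash

python3 - <<'E'
from h import *
im=img('wrist')
g=cv2.cvtColor(im['color'],cv2.COLOR_RGB2GRAY)
s=robot.observe();R=np.array(s['eef_rot']);p=np.array(s['eef_pos'])
def P(a,b,z): 
    q=p+R@[b*1e-3,a*1e-3,0];q[2]=z;return np.round(proj(im,q),1)
for c in(8,12,16):
    print(c,'back top',P(48-c,20,.038),'back foot',P(48-c,20,.014),'face top',P(70-c,20,.038),'face top -20',P(70-c,-20,.038), 'anvil top',P(98-c,20,.038))
print('plate edges',P(-5,0,.074),P(5,0,.074))
for v in(200,205,210):
    print(v,g[v,380:450:2].tolist());print(g[v,474:520:2].tolist())
E
```

```text
8 back top [402.6 216.3] back foot [392.1 199.5] face top [449.4 216.3] face top -20 [439.9 289.5] anvil top [508.9 216.3]
12 back top [394.1 216.3] back foot [384.7 199.5] face top [440.9 216.3] face top -20 [432.  289.5] anvil top [500.4 216.3]
16 back top [385.6 216.3] back foot [377.2 199.5] face top [432.4 216.3] face top -20 [424.1 289.5] anvil top [491.9 216.3]
plate edges [304.4 299.3] [330.2 299.3]
200 [141, 143, 143, 145, 144, 112, 26, 27, 26, 24, 25, 29, 32, 30, 31, 31, 35, 33, 29, 26, 29, 29, 32, 30, 31, 26, 25, 23, 29, 24, 28, 85, 136, 142, 144]
[141, 143, 143, 142, 116, 28, 27, 24, 22, 22, 26, 30, 26, 22, 27, 29, 25, 25, 33, 28, 22, 27, 34]
205 [141, 143, 142, 143, 141, 81, 24, 24, 25, 28, 39, 56, 55, 59, 64, 60, 58, 59, 60, 56, 59, 57, 59, 58, 59, 60, 58, 59, 56, 59, 60, 59, 57, 119, 144]
[145, 143, 143, 140, 78, 20, 26, 24, 28, 29, 25, 26, 25, 29, 29, 32, 45, 63, 61, 60, 60, 60, 60]
210 [141, 144, 141, 142, 140, 55, 26, 21, 28, 26, 47, 61, 61, 63, 61, 61, 59, 58, 57, 58, 59, 56, 55, 53, 59, 58, 59, 60, 53, 60, 56, 57, 69, 141, 145]
[143, 142, 144, 129, 37, 27, 15, 28, 19, 23, 27, 22, 23, 27, 23, 37, 58, 55, 61, 65, 62, 60, 60]
```

The measured edges put the spring at about 9.7 mm of travel with the column held. Pressing in 3.5 mm more.

```bash

python3 -m pendant '[[[0,0.0015,0,0],[0,0.001,0,0],[0,0.001,0,0],[0,0,0,0],[0,0,0,0],[0,0,0,0],[0,0,0,0],[0,0,0,0]]]'
python3 -m pendant '[[[0,0,0,0],[0,0,0,0],[0,0,0,0],[0,0,0,0]]]' 
python3 - <<'E'
from h import *
im=img('wrist')
g=cv2.cvtColor(im['color'],cv2.COLOR_RGB2GRAY)
s=robot.observe();R=np.array(s['eef_rot']);p=np.array(s['eef_pos'])
def P(a,b,z): 
    q=p+R@[b*1e-3,a*1e-3,0];q[2]=z;return np.round(proj(im,q),1)
for c in(12,16): print(c,P(48-c,23,.038),P(70-c,23,.038),P(98-c,23,.038))
for v in(210,): print(g[v,380:450:2].tolist());print(g[v,474:520:2].tolist())
E
```

```text
time: 29.95
eef_pos: [0.5709, 0.1018, 0.057]
eef_rot: [[-0.283, 0.959, -0.0], [0.959, 0.283, -0.001], [-0.0, -0.0, -1.0]]
wrist_force: [-4.1, -7.4, 10.9]
finger_gap: 0.11
grasp_force: 32.8
time: 30.45
eef_pos: [0.5709, 0.1018, 0.057]
eef_rot: [[-0.283, 0.959, -0.0], [0.959, 0.283, -0.001], [-0.0, -0.0, -1.0]]
wrist_force: [-4.9, -7.5, 11.2]
finger_gap: 0.11
grasp_force: 32.8
12 [394.6 210.5] [441.6 210.5] [501.5 210.4]
16 [386.  210.5] [433.1 210.5] [493.  210.4]
[141, 141, 49, 21, 20, 26, 34, 54, 59, 59, 59, 66, 60, 60, 60, 58, 57, 57, 58, 58, 59, 56, 57, 57, 58, 57, 56, 61, 60, 98, 143, 146, 143, 143, 145]
[129, 65, 54, 59, 53, 55, 57, 59, 61, 58, 57, 52, 46, 57, 58, 59, 62, 59, 59, 58, 59, 58, 62]
```

```bash

python3 -m pendant '[[[0,-0.006,0,0],[0,-0.008,0,0],[0,-0.008,0,0],[0,-0.01,0,0],[0,-0.01,0,0],[0,-0.01,0,0],[0,-0.01,0,0],[0,0,0,0]]]'
python3 -m pendant '[[[0,0,0,0],[0,0,0,0],[0,0,0,0],[0,0,-0.03,0],[0,0,-0.06,0],[0,0,-0.02,0],[0,0,0,0]]]' 0
python3 - <<'E'
from h import *
st();im=img('wrist')
for n,z in dict(thumb_top=.074,jaw=.014,anvil=.014,column0=.014).items():
  for r in robot.spot_point('wrist',n)[:1]: print(n,round(r['p'],2),at(im,r['point'],z)[:2])
go(.6390,.1220,.058,16.5)
E
```

```text
time: 31.5
eef_pos: [0.5114, 0.0846, 0.057]
eef_rot: [[-0.283, 0.959, 0.001], [0.959, 0.283, 0.0], [-0.0, 0.001, -1.0]]
wrist_force: [-0.8, -1.6, 9.1]
finger_gap: 0.111
grasp_force: 32.4
time: 32.38
eef_pos: [0.5126, 0.0849, 0.1677]
eef_rot: [[-0.283, 0.959, 0.003], [0.959, 0.283, 0.0], [-0.001, 0.003, -1.0]]
wrist_force: [-0.9, -0.1, -0.4]
finger_gap: 0.999
grasp_force: 0.0
t 32.38 [0.5126 0.0849 0.1677] yaw [[-0.283, 0.959, 0.003], [0.959, 0.283, 0.0], [-0.001, 0.003, -1.0]] F [-0.9 -0.1 -0.4] 0.9991416612956127 0.0
thumb_top 0.89 [0.5129 0.0877]
anvil 0.59 [0.6509 0.1234]
column0 0.55 [0.642  0.1196]
turn -0.0 shift mm [ -0.6 133.3 107.1]
```

```bash

python3 -m pendant '[[[0,0.044,0,0],[0,0.044,0,0],[0,0.044,0,0],[0,0,0.04,0],[0,0,0.04,0],[0,0,0.02,0],[0,0,0.01,0],[0,0,0,0]]]'
python3 -m pendant '[[[0,0,0,0],[0,0,0,0],[0,0,0,0],[0,0,0,0],[0,0,0,0],[0,0,0,0]]]' 255 40
python3 -m pendant '[[[0,0,-0.02,0],[0,0,-0.05,0],[0,0,-0.06,0],[0,0,-0.06,0],[0,0,-0.06,0],[0,0,-0.05,0],[0,0,0,0]]]'
python3 - <<'E'
from h import *
st();go(.45,.03,.36);
im=img('top')
for r in robot.spot_point('top','tray')[:2]: print(r['p'],at(im,r['point'],0))
m=robot.masks_of('top','tray')[0]['pixels'].astype(np.uint8)
c=max(cv2.findContours(m,0,2)[0],key=cv2.contourArea)
b=cv2.boxPoints(cv2.minAreaRect(c));print([at(im,x,.018)[:2] for x in b])
E
```

```text
time: 33.62
eef_pos: [0.6384, 0.1222, 0.0563]
eef_rot: [[-0.283, 0.959, -0.0], [0.959, 0.283, -0.0], [0.0, -0.0, -1.0]]
wrist_force: [0.2, -0.2, 1.1]
finger_gap: 1.0
grasp_force: 0.0
time: 34.38
eef_pos: [0.6383, 0.1222, 0.057]
eef_rot: [[-0.283, 0.959, 0.0], [0.959, 0.283, -0.0], [-0.0, 0.0, -1.0]]
wrist_force: [-3.1, -0.4, 8.7]
finger_gap: 0.311
grasp_force: 39.1
time: 35.25
eef_pos: [0.6398, 0.1225, 0.3624]
eef_rot: [[-0.283, 0.959, 0.008], [0.959, 0.283, 0.001], [-0.001, 0.008, -1.0]]
wrist_force: [0.9, 0.7, -1.9]
finger_gap: 0.309
grasp_force: 39.9
t 35.25 [0.6398 0.1225 0.3624] yaw [[-0.283, 0.959, 0.008], [0.959, 0.283, 0.001], [-0.001, 0.008, -1.0]] F [ 0.9  0.7 -1.9] 0.30872733202448766 39.86141891382431
turn 0 shift mm [ -34.9 -208.2    2.4]
0.42 [0.6645 0.1311 0.    ]
[array([ 0.4963, -0.256 ]), array([ 0.5445, -0.4327]), array([ 0.4377, -0.4576]), array([ 0.3904, -0.2823])]
```

```bash

python3 -m pendant '[[[-0.009,-0.052,0,0],[-0.009,-0.052,0,0],[-0.009,-0.052,0,0],[-0.008,-0.052,0,0],[0,0,0,0]]]'
python3 -m pendant '[[[-0.045,-0.013,0,0],[-0.045,-0.013,0,0],[-0.045,-0.013,0,0],[-0.045,-0.013,0,0],[-0.045,-0.013,0,0],[-0.045,-0.013,0,0],[-0.045,-0.013,0,0],[-0.04,-0.01,0,0]]]'
python3 -m pendant '[[[0,0,0,0],[0,0,0,0]]]'
python3 - <<'E'
from h import *
st();im=img('wrist','w10.png')
for r in robot.spot_point('wrist','tray')[:2]: print(r['p'],r['point'],at(im,r['point'],0))
m=robot.masks_of('wrist','tray')[0]['pixels'].astype(np.uint8)
c=max(cv2.findContours(m,0,2)[0],key=cv2.contourArea)
b=cv2.boxPoints(cv2.minAreaRect(c));print([at(im,x,.018)[:2] for x in b])
go(.463,-.343,.25)
E
```

```text
time: 36.02
eef_pos: [0.4451, 0.0287, 0.3554]
eef_rot: [[-0.282, 0.959, -0.003], [0.959, 0.282, -0.0], [0.001, -0.003, -1.0]]
wrist_force: [0.7, 0.2, -0.1]
finger_gap: 0.312
grasp_force: 40.1
time: 37.02
eef_pos: [0.4525, -0.341, 0.355]
eef_rot: [[-0.283, 0.959, -0.001], [0.959, 0.283, 0.001], [0.002, -0.001, -1.0]]
wrist_force: [1.2, 0.9, -1.1]
finger_gap: 0.311
grasp_force: 40.1
time: 37.28
eef_pos: [0.4524, -0.3389, 0.3551]
eef_rot: [[-0.283, 0.959, -0.002], [0.959, 0.283, 0.002], [0.002, -0.001, -1.0]]
wrist_force: [-0.8, 0.0, -1.6]
finger_gap: 0.312
grasp_force: 40.1
t 37.27 [ 0.4524 -0.3389  0.3551] yaw [[-0.283, 0.959, -0.002], [0.959, 0.283, 0.002], [0.002, -0.001, -1.0]] F [-0.8  0.  -1.6] 0.3121383426198731 40.13354220591282
0.57 [326.0, 158.9] [ 0.4696 -0.3599  0.    ]
[array([ 0.3897, -0.2789]), array([ 0.4934, -0.2483]), array([ 0.5551, -0.4274]), array([ 0.4376, -0.462 ])]
turn 0 shift mm [ -7.3   8.7 106.1]
```

View pics/w10.png

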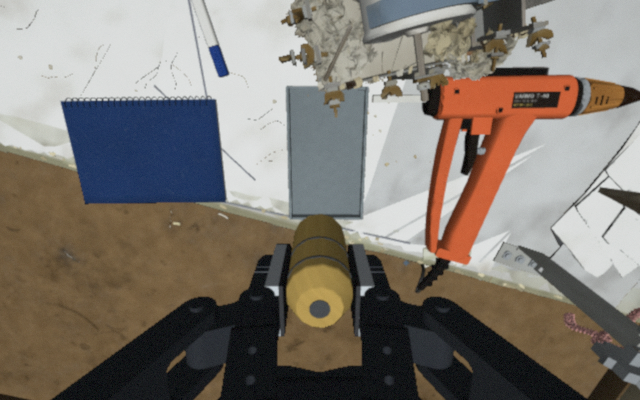

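The tray is at (326,159), as estimated. I'll place the column near the tray's centre.

```bash

python3 -m pendant '[[[-0.02,0.009,0.03,0],[0,0,0.05,0],[0,0,0.05,0],[0,0,0.05,0],[0,0,0.05,0],[0,0,0.05,0],[0,0,0.016,0],[0,0,0,0]]]'
python3 -m pendant '[[[0,0,0.004,0],[0,0,0,0]]]'
python3 -c "
from h import *
st();go(.467,-.355,.047)"
```

```text
time: 38.42
eef_pos: [0.4669, -0.3556, 0.0603]
eef_rot: [[-0.284, 0.959, -0.001], [0.959, 0.284, 0.001], [0.001, -0.001, -1.0]]
wrist_force: [-0.3, 0.2, -0.2]
finger_gap: 0.308
grasp_force: 40.1
time: 38.67
eef_pos: [0.4674, -0.3565, 0.0576]
eef_rot: [[-0.283, 0.959, 0.002], [0.959, 0.283, -0.001], [-0.002, 0.001, -1.0]]
wrist_force: [-0.6, -0.9, -1.4]
finger_gap: 0.312
grasp_force: 40.1
t 38.67 [ 0.4674 -0.3565  0.0576] yaw [[-0.283, 0.959, 0.002], [0.959, 0.283, -0.001], [-0.002, 0.001, -1.0]] F [-0.6 -0.9 -1.4] 0.31154640835809233 40.13922514128353
turn 0 shift mm [ 1.6  0.  10.6]
```

```bash

python3 -m pendant '[[[0,0,0.004,0],[0,0,0.003,0],[0,0,0.002,0],[0,0,0,0],[0,0,0,0]]]'
python3 -m pendant '[[[0,0,0.001,0],[0,0,0,0],[0,0,0,0]]]'
```

```text
time: 39.3
eef_pos: [0.4668, -0.356, 0.0473]
eef_rot: [[-0.283, 0.959, -0.0], [0.959, 0.283, 0.0], [0.0, -0.0, -1.0]]
wrist_force: [-0.2, 0.7, -0.9]
finger_gap: 0.315
grasp_force: 40.2
time: 39.67
eef_pos: [0.4668, -0.3562, 0.047]
eef_rot: [[-0.283, 0.959, 0.0], [0.959, 0.283, -0.0], [-0.0, 0.0, -1.0]]
wrist_force: [-2.7, 2.0, 12.1]
finger_gap: 0.307
grasp_force: 41.6
```

```bash

python3 -m pendant '[[[0,0,-0.001,0],[0,0,0,0],[0,0,0,0],[0,0,0,0],[0,0,-0.03,0],[0,0,-0.06,0],[0,0,-0.06,0],[0,0,-0.06,0]]]' 0
python3 -m pendant '[[[0,0,-0.06,0],[0,0,-0.04,0],[0.045,0.01,0,0],[0.045,0.01,0,0],[0.045,0.01,0,0],[0.045,0.01,0,0],[0.045,0.01,0,0],[0.045,0.01,0,0]]]'
python3 -m pendant '[[[0.045,0.01,0,0],[0.045,0.01,0,0],[0.045,0.01,0,0],[0,0,0,-5.35],[0,0,0,-5.35],[0,0,0,0]]]'
python3 - <<'E'
from h import *
st();go(.583,.330,.17,27.2)
E
```

```text
time: 40.67
eef_pos: [0.4665, -0.3558, 0.2592]
eef_rot: [[-0.283, 0.959, -0.0], [0.959, 0.283, 0.0], [0.0, -0.0, -1.0]]
wrist_force: [1.6, -1.0, -0.2]
finger_gap: 0.999
grasp_force: 0.0
time: 41.68
eef_pos: [0.4474, -0.0787, 0.3573]
eef_rot: [[-0.283, 0.959, 0.0], [0.959, 0.283, 0.0], [-0.0, 0.0, -1.0]]
wrist_force: [0.8, -1.6, 0.5]
finger_gap: 1.001
grasp_force: 0.0
time: 42.42
eef_pos: [0.4382, 0.058, 0.3573]
eef_rot: [[-0.456, 0.89, -0.0], [0.89, 0.456, 0.0], [0.0, -0.0, -1.0]]
wrist_force: [-0.4, 0.3, -0.7]
finger_gap: 0.997
grasp_force: 0.0
t 42.42 [0.4382 0.058  0.3573] yaw [[-0.456, 0.89, -0.0], [0.89, 0.456, 0.0], [0.0, -0.0, -1.0]] F [-0.4  0.3 -0.7] 0.9969971519873619 0.0
turn -0.0 shift mm [175.7 253.1 187.3]
```

```bash

python3 -m pendant '[[[0.035,0.05,0,0],[0.035,0.05,0,0],[0.035,0.05,0.03,0],[0.035,0.05,0.05,0],[0.036,0.053,0.05,0],[0,0,0.057,0],[0,0,0,0],[0,0,0,0]]]'
python3 - <<'E'
from h import *
st();im=img('wrist')
s=robot.observe();R=np.array(s['eef_rot']);p=np.array(s['eef_pos'])
for n in('column1','tote'):
  for r in robot.spot_point('wrist',n)[:2]:
    q=at(im,r['point'],.006);print(n,round(r['p'],2),r['point'],q[:2],np.round((R.T@(q-p))[:2]*1e3,1))
  for r in robot.masks_of('wrist',n)[:2]:
    ys,xs=np.where(r['pixels']);print('mask',n,round(r['p'],2),xs.min(),xs.max(),ys.min(),ys.max())
E
```

```text
time: 43.42
eef_pos: [0.5685, 0.3012, 0.1965]
eef_rot: [[-0.455, 0.89, 0.001], [0.89, 0.455, 0.001], [-0.0, 0.001, -1.0]]
wrist_force: [0.2, -0.3, 0.3]
finger_gap: 1.001
grasp_force: 0.0
t 43.42 [0.5685 0.3012 0.1965] yaw [[-0.455, 0.89, 0.001], [0.89, 0.455, 0.001], [-0.0, 0.001, -1.0]] F [ 0.2 -0.3  0.3] 1.001170715248072 0.0
column1 0.59 [346.8, 152.6] [0.5855 0.3281] [16.3 26.3]
mask column1 0.81 327 372 135 186
tote 0.95 [48.4, 65.7] [0.3132 0.2765] [  94.3 -239.6]
mask tote 0.64 0 95 0 150
```

```bash

python3 -m pendant '[[[0.017,0.026,0,0],[0,0,0,0],[0,0,0.05,0],[0,0,0.05,0],[0,0,0.03,0],[0,0,0.016,0],[0,0,0,0],[0,0,0,0]]]'
python3 -m pendant '[[[0,0,0,0],[0,0,0,0],[0,0,0,0],[0,0,0,0],[0,0,0,0]]]' 255 40
python3 -m pendant '[[[0,0,-0.02,0],[0,0,-0.06,0],[0,0,-0.05,0],[0,0,0,5.35],[0,0,0,5.35],[0,0,0,0]]]'
python3 -c "
from h import *
st();go(.6225,.1177,.145,16.5)"
```

```text
time: 44.68
eef_pos: [0.584, 0.3287, 0.0502]
eef_rot: [[-0.456, 0.89, 0.002], [0.89, 0.456, 0.001], [-0.0, 0.002, -1.0]]
wrist_force: [0.5, 0.6, 0.1]
finger_gap: 1.0
grasp_force: 0.0
time: 45.3
eef_pos: [0.5834, 0.3285, 0.0493]
eef_rot: [[-0.456, 0.89, 0.001], [0.89, 0.456, 0.0], [-0.0, 0.001, -1.0]]
wrist_force: [-1.2, -0.6, 7.4]
finger_gap: 0.409
grasp_force: 39.5
time: 46.05
eef_pos: [0.5832, 0.3284, 0.1799]
eef_rot: [[-0.284, 0.959, 0.001], [0.959, 0.284, 0.0], [0.0, 0.001, -1.0]]
wrist_force: [-0.6, -0.5, -0.6]
finger_gap: 0.407
grasp_force: 40.7
t 46.05 [0.5832 0.3284 0.1799] yaw [[-0.284, 0.959, 0.001], [0.959, 0.284, 0.0], [0.0, 0.001, -1.0]] F [-0.6 -0.5 -0.6] 0.4068847847926482 40.66499414504506
turn -0.0 shift mm [-213.2  -22.2   34.9]
```

```bash

python3 -m pendant '[[[-0.0535,-0.0055,0,0],[-0.0535,-0.0055,0,0],[-0.0535,-0.0055,0,0],[-0.053,-0.0055,0,0],[0,0,0.035,0],[0,0,0,0]]]'
python3 -m pendant '[[[0,0,0.04,0],[0,0,0.03,0],[0,0,0.008,0],[0,0,0,0],[0,0,0,0]]]'
python3 -c "
from h import *
st();go(.6225,.1177,.0573,16.5)"
```

```text
time: 46.8
eef_pos: [0.621, 0.1166, 0.1421]
eef_rot: [[-0.284, 0.959, -0.004], [0.959, 0.284, -0.0], [0.001, -0.004, -1.0]]
wrist_force: [-1.4, -0.5, -1.8]
finger_gap: 0.408
grasp_force: 40.5
time: 47.42
eef_pos: [0.6235, 0.1178, 0.0672]
eef_rot: [[-0.284, 0.959, 0.002], [0.959, 0.284, 0.0], [-0.0, 0.002, -1.0]]
wrist_force: [-0.1, 0.7, -1.9]
finger_gap: 0.404
grasp_force: 40.6
t 47.42 [0.6235 0.1178 0.0672] yaw [[-0.284, 0.959, 0.002], [0.959, 0.284, 0.0], [-0.0, 0.002, -1.0]] F [-0.1  0.7 -1.9] 0.4044147336951514 40.59277854859829
turn -0.0 shift mm [ 0.2 -1.   9.9]
```

```bash

python3 -m pendant '[[[0,0,0.004,0],[0,0,0.003,0],[0,0,0.0015,0],[0,0,0,0],[0,0,0,0]]]'
python3 -m pendant '[[[0,0,0.0005,0],[0,0,0,0]]]'
```

```text
time: 48.05
eef_pos: [0.6225, 0.1174, 0.0573]
eef_rot: [[-0.283, 0.959, -0.0], [0.959, 0.283, -0.0], [0.0, -0.0, -1.0]]
wrist_force: [-2.3, -1.3, 4.6]
finger_gap: 0.403
grasp_force: 41.2
time: 48.3
eef_pos: [0.6225, 0.1174, 0.0573]
eef_rot: [[-0.283, 0.959, 0.0], [0.959, 0.283, -0.0], [-0.0, 0.0, -1.0]]
wrist_force: [-4.6, -1.5, 12.7]
finger_gap: 0.403
grasp_force: 42.2
```

```bash

python3 -m pendant '[[[0,0,-0.0005,0],[0,0,0,0],[0,0,0,0],[0,0,0,0],[0,0,-0.03,0],[0,0,-0.04,0],[0,0,-0.03,0],[0,0,0,0]]]' 0
python3 - <<'E'
from h import *
st();im=img('wrist')
for n,z in dict(thumb_top=.074,jaw=.014,anvil=.014,column0=.014).items():
  for r in robot.spot_point('wrist',n)[:1]: print(n,round(r['p'],2),at(im,r['point'],z)[:2])
go(.5114,.0846,.057,16.5)
E
```

```text
time: 49.3
eef_pos: [0.624, 0.1176, 0.1596]
eef_rot: [[-0.283, 0.959, 0.004], [0.959, 0.283, 0.001], [-0.001, 0.004, -1.0]]
wrist_force: [0.9, 0.3, -0.7]
finger_gap: 0.998
grasp_force: 0.0
t 49.3 [0.624  0.1176 0.1596] yaw [[-0.283, 0.959, 0.004], [0.959, 0.283, 0.001], [-0.001, 0.004, -1.0]] F [ 0.9  0.3 -0.7] 0.9982748411904929 0.0
thumb_top 0.76 [0.5129 0.0868]
jaw 0.87 [0.5786 0.1071]
anvil 0.89 [0.6516 0.125 ]
column0 0.6 [0.6223 0.1177]
turn -0.0 shift mm [   0.  -115.2   99.1]
```

```bash

python3 -m pendant '[[[0,-0.039,0,0],[0,-0.039,0,0],[0,-0.038,0,0],[0,0,0.04,0],[0,0,0.04,0],[0,0,0.02,0],[0,0,0,0],[0,0,0,0]]]' 130
python3 -m pendant '[[[0,0,0,0],[0,0,0,0],[0,0,0,0],[0,0,0,0]]]' 255 25
python3 -m pendant '[[[0,0.006,0,0],[0,0.006,0,0],[0,0.006,0,0],[0,0.004,0,0],[0,0.004,0,0],[0,0.004,0,0],[0,0,0,0],[0,0,0,0]]]'
python3 -m pendant '[[[0,0.003,0,0],[0,0.003,0,0],[0,0.003,0,0],[0,0.002,0,0],[0,0.002,0,0],[0,0.002,0,0],[0,0,0,0],[0,0,0,0]]]'
python3 -c "
from h import *
st();go(.5632,.0995,.057)"
```

```text
time: 50.55
eef_pos: [0.5115, 0.0846, 0.0575]
eef_rot: [[-0.283, 0.959, 0.0], [0.959, 0.283, 0.0], [0.0, 0.0, -1.0]]
wrist_force: [0.3, -1.0, -0.4]
finger_gap: 0.489
grasp_force: 0.0
time: 51.05
eef_pos: [0.5118, 0.0846, 0.0579]
eef_rot: [[-0.283, 0.959, 0.001], [0.959, 0.283, 0.0], [-0.0, 0.001, -1.0]]
wrist_force: [-0.4, -0.4, 8.2]
finger_gap: 0.115
grasp_force: 32.2
time: 52.05
eef_pos: [0.5406, 0.0929, 0.0579]
eef_rot: [[-0.283, 0.959, 0.001], [0.959, 0.283, -0.0], [-0.0, 0.001, -1.0]]
wrist_force: [-0.3, -2.2, 7.8]
finger_gap: 0.11
grasp_force: 32.3
time: 53.05
eef_pos: [0.5547, 0.097, 0.0579]
eef_rot: [[-0.283, 0.959, 0.001], [0.959, 0.283, -0.0], [-0.0, 0.001, -1.0]]
wrist_force: [-1.6, -4.4, 8.6]
finger_gap: 0.109
grasp_force: 32.4
t 53.05 [0.5547 0.097  0.0579] yaw [[-0.283, 0.959, 0.001], [0.959, 0.283, -0.0], [-0.0, 0.001, -1.0]] F [-1.6 -4.4  8.6] 0.10910236102342359 32.39464044570923
turn 0 shift mm [0.  8.9 0.9]
```

```bash

python3 -m pendant '[[[0,0.002,0,0],[0,0.002,0,0],[0,0.0015,0,0],[0,0.0015,0,0],[0,0.001,0,0],[0,0.001,0,0],[0,0,0,0],[0,0,0,0]]]'
python3 -m pendant '[[[0,0,0,0],[0,0,0,0],[0,0,0,0],[0,0,0,0]]]' 
python3 - <<'E'
from h import *
im=img('wrist')
g=cv2.cvtColor(im['color'],cv2.COLOR_RGB2GRAY)
s=robot.observe();R=np.array(s['eef_rot']);p=np.array(s['eef_pos'])
def P(a,b,z): 
    q=p+R@[b*1e-3,a*1e-3,0];q[2]=z;return np.round(proj(im,q),1)
for c in(8,12,16): print(c,P(48-c,23,.038),P(70-c,23,.038),P(106-c,23,.038))
for v in(210,): print(g[v,380:450:2].tolist());print(g[v,480:540:2].tolist())
E
```

```text
time: 54.05
eef_pos: [0.5627, 0.0994, 0.0579]
eef_rot: [[-0.283, 0.959, -0.0], [0.959, 0.283, -0.0], [-0.0, -0.0, -1.0]]
wrist_force: [-5.2, -7.0, 12.3]
finger_gap: 0.11
grasp_force: 32.7
time: 54.55
eef_pos: [0.5628, 0.0993, 0.0579]
eef_rot: [[-0.283, 0.959, -0.0], [0.959, 0.283, -0.0], [-0.0, -0.0, -1.0]]
wrist_force: [-5.1, -6.5, 11.2]
finger_gap: 0.108
grasp_force: 32.7
8 [402.7 209.7] [449.6 209.7] [526.2 209.7]
12 [394.2 209.8] [441.  209.7] [517.7 209.7]
16 [385.7 209.8] [432.5 209.7] [509.2 209.7]
[128, 129, 81, 20, 20, 21, 24, 52, 59, 56, 64, 60, 57, 55, 58, 58, 56, 58, 55, 58, 59, 59, 58, 56, 56, 59, 60, 60, 57, 81, 128, 107, 83, 64, 59]
[144, 145, 145, 141, 140, 85, 58, 55, 57, 56, 56, 55, 56, 58, 57, 55, 57, 41, 58, 59, 59, 62, 59, 61, 60, 58, 60, 60, 61, 63]
```

```bash

python3 -m pendant '[[[0,-0.006,0,0],[0,-0.008,0,0],[0,-0.008,0,0],[0,-0.01,0,0],[0,-0.01,0,0],[0,-0.01,0,0],[0,0,0,0]]]'
python3 -m pendant '[[[0,0,0,0],[0,0,0,0],[0,0,0,0],[0,0,-0.03,0],[0,0,-0.06,0],[0,0,-0.02,0],[0,0,0,0],[0,0,0,0]]]' 0
python3 - <<'E'
from h import *
st();im=img('wrist')
for n,z in dict(thumb_top=.074,anvil=.014,column0=.014).items():
  for r in robot.spot_point('wrist',n)[:1]: print(n,round(r['p'],2),at(im,r['point'],z)[:2])
go(.6347,.1206,.058,16.5)
E
```

```text
time: 55.48
eef_pos: [0.5129, 0.0849, 0.0579]
eef_rot: [[-0.283, 0.959, 0.001], [0.959, 0.283, 0.0], [-0.0, 0.001, -1.0]]
wrist_force: [0.4, -0.6, 8.3]
finger_gap: 0.111
grasp_force: 32.3
time: 56.48
eef_pos: [0.5127, 0.0851, 0.1663]
eef_rot: [[-0.283, 0.959, -0.001], [0.959, 0.283, -0.0], [0.0, -0.001, -1.0]]
wrist_force: [0.0, 0.2, -0.3]
finger_gap: 0.999
grasp_force: 0.0
t 56.48 [0.5127 0.0851 0.1663] yaw [[-0.283, 0.959, -0.001], [0.959, 0.283, -0.0], [0.0, -0.001, -1.0]] F [ 0.   0.2 -0.3] 0.9987748047466106 0.0
thumb_top 0.93 [0.5151 0.0854]
anvil 0.57 [0.6509 0.1237]
column0 0.83 [0.634  0.1187]
turn -0.0 shift mm [ -0.6 127.1 108.1]
```

```bash

python3 -m pendant '[[[0,0.043,0,0],[0,0.042,0,0],[0,0.042,0,0],[0,0,0.04,0],[0,0,0.04,0],[0,0,0.02,0],[0,0,0.008,0],[0,0,0,0]]]'
python3 -m pendant '[[[0,0,0,0],[0,0,0,0],[0,0,0,0],[0,0,0,0],[0,0,0,0]]]' 255 40
python3 -m pendant '[[[0,0,-0.02,0],[0,0,-0.05,0],[0,0,-0.06,0],[0,0,-0.06,0],[0,0,-0.06,0],[0,0,-0.05,0],[0,0,0,0]]]'
python3 - <<'E'
from h import *
st();go(.45,.03,.36)
E
```

```text
time: 57.68
eef_pos: [0.6353, 0.1211, 0.0595]
eef_rot: [[-0.283, 0.959, 0.0], [0.959, 0.283, 0.0], [-0.0, 0.0, -1.0]]
wrist_force: [-0.2, -0.0, 0.9]
finger_gap: 1.003
grasp_force: 0.0
time: 58.3
eef_pos: [0.6346, 0.1209, 0.06]
eef_rot: [[-0.283, 0.959, -0.0], [0.959, 0.283, -0.0], [-0.0, -0.001, -1.0]]
wrist_force: [-5.6, -2.9, 10.8]
finger_gap: 0.404
grasp_force: 39.4
time: 59.18
eef_pos: [0.6365, 0.1214, 0.3652]
eef_rot: [[-0.283, 0.959, 0.008], [0.959, 0.283, 0.001], [-0.001, 0.008, -1.0]]
wrist_force: [-0.3, -0.3, -2.7]
finger_gap: 0.401
grasp_force: 40.8
t 59.17 [0.6365 0.1214 0.3652] yaw [[-0.283, 0.959, 0.008], [0.959, 0.283, 0.001], [-0.001, 0.008, -1.0]] F [-0.3 -0.3 -2.7] 0.4014658409794579 40.81849786976818
turn 0 shift mm [ -34.8 -204.8    5.2]
```

```bash

python3 -m pendant '[[[-0.009,-0.051,0,0],[-0.009,-0.051,0,0],[-0.009,-0.051,0,0],[-0.008,-0.051,0,0],[0,0,0,0]]]'
python3 -m pendant '[[[-0.053,-0.013,0,0],[-0.053,-0.013,0,0],[-0.053,-0.013,0,0],[-0.053,-0.013,0,0],[-0.053,-0.013,0,0],[-0.053,-0.013,0,0],[-0.053,-0.013,0,0],[-0.05,-0.01,0,0]]]'
python3 -m pendant '[[[0,0,0,0],[0,0,0,0]]]'
python3 - <<'E'
from h import *
st();im=img('wrist')
for n in('tray','column0'):
  for r in robot.spot_point('wrist',n)[:2]: print(n,r['p'],r['point'],at(im,r['point'],.004))
go(.485,-.418,.06)
E
```

```text
time: 59.8
eef_pos: [0.4459, 0.0288, 0.3593]
eef_rot: [[-0.282, 0.959, -0.001], [0.959, 0.282, -0.0], [0.0, -0.001, -1.0]]
wrist_force: [0.8, -0.5, -1.9]
finger_gap: 0.405
grasp_force: 41.0
time: 60.8
eef_pos: [0.4718, -0.4046, 0.3588]
eef_rot: [[-0.283, 0.959, -0.0], [0.959, 0.283, 0.0], [0.0, 0.0, -1.0]]
wrist_force: [1.3, 0.7, -1.5]
finger_gap: 0.402
grasp_force: 41.0
time: 61.05
eef_pos: [0.4718, -0.4023, 0.3585]
eef_rot: [[-0.283, 0.959, -0.001], [0.959, 0.283, 0.001], [0.001, -0.0, -1.0]]
wrist_force: [-0.5, 0.3, -0.8]
finger_gap: 0.402
grasp_force: 41.0
t 61.05 [ 0.4718 -0.4023  0.3585] yaw [[-0.283, 0.959, -0.001], [0.959, 0.283, 0.001], [0.001, -0.0, -1.0]] F [-0.5  0.3 -0.8] 0.4021918817053413 41.019488807651214
tray 0.78 [330.0, 107.9] [ 0.4736 -0.3526  0.004 ]
column0 0.71 [326.2, 110.3] [ 0.4694 -0.3572  0.004 ]
column0 0.61 [317.7, 235.8] [ 0.5121 -0.5449  0.004 ]
turn 0 shift mm [-19.5   7.9 299.3]
```

```bash

python3 -m pendant '[[[-0.019,0.008,0.03,0],[0,0,0.05,0],[0,0,0.05,0],[0,0,0.05,0],[0,0,0.05,0],[0,0,0.05,0],[0,0,0.015,0],[0,0,0,0]]]'
python3 -m pendant '[[[0,0,0,0],[0,0,0,0]]]'
python3 -c "
from h import *
go(.485,-.418,.05)"
```

```text
time: 62.2
eef_pos: [0.485, -0.4182, 0.0644]
eef_rot: [[-0.284, 0.959, -0.0], [0.959, 0.284, 0.0], [0.001, -0.0, -1.0]]
wrist_force: [0.0, 0.2, -0.2]
finger_gap: 0.402
grasp_force: 41.0
time: 62.45
eef_pos: [0.4856, -0.4193, 0.066]
eef_rot: [[-0.283, 0.959, 0.002], [0.959, 0.283, -0.002], [-0.002, 0.001, -1.0]]
wrist_force: [0.2, -0.1, -1.5]
finger_gap: 0.405
grasp_force: 41.0
turn 0 shift mm [ 1.4 -0.2 16. ]
```

```bash

python3 -m pendant '[[[0,0,0.006,0],[0,0,0.005,0],[0,0,0.003,0],[0,0,0.001,0],[0,0,0,0],[0,0,0,0]]]'
python3 -m pendant '[[[0,0,0.0007,0],[0,0,0,0],[0,0,0,0]]]'
```

```text
time: 63.2
eef_pos: [0.4847, -0.4187, 0.05]
eef_rot: [[-0.283, 0.959, 0.0], [0.959, 0.283, -0.0], [-0.0, -0.0, -1.0]]
wrist_force: [-4.9, 3.4, 17.0]
finger_gap: 0.405
grasp_force: 43.0
time: 63.58
eef_pos: [0.4847, -0.4187, 0.0499]
eef_rot: [[-0.283, 0.959, 0.0], [0.959, 0.283, -0.0], [-0.0, 0.0, -1.0]]
wrist_force: [-8.0, 4.6, 27.7]
finger_gap: 0.402
grasp_force: 44.2
```

Seated. I'll release it, return toward the tote and look.

```bash

python3 -m pendant '[[[0,0,-0.0015,0],[0,0,0,0],[0,0,0,0],[0,0,0,0],[0,0,-0.03,0],[0,0,-0.06,0],[0,0,-0.06,0],[0,0,-0.06,0]]]' 0
python3 - <<'E'
from h import *
im=img('wrist')
for r in robot.spot_point('wrist','column0')[:3]: print(r['p'],r['point'],at(im,r['point'],.004))
E
python3 -m pendant '[[[0,0,-0.06,0],[0,0,-0.05,0],[0.05,0.01,0,0],[0.05,0.01,0,0],[0.05,0.01,0,0],[0.05,0.01,0,0],[0.05,0.01,0,0],[0.05,0.01,0,0]]]'
python3 -m pendant '[[[0.05,0.01,0,0],[0.05,0.01,0,0],[0.05,0.01,0,0],[0.05,0.01,0,0],[0.05,0.01,0,0],[0,0,0,-5.35],[0,0,0,-5.35],[0,0,0,0]]]'
python3 - <<'E'
from h import *
st()
for c in('top','wrist'):
    im=img(c,c+'11.png')
    for n,z in dict(tote_handle=.122,tote=0,bay=0,pad=.006).items():
      for r in robot.spot_point(c,n)[:1]: print(c,n,round(r['p'],2),np.round(r['point']),at(im,r['point'],z)[:2])
E
```

```text
time: 64.58
eef_pos: [0.4846, -0.4184, 0.2618]
eef_rot: [[-0.283, 0.959, -0.0], [0.959, 0.283, 0.0], [0.0, -0.0, -1.0]]
wrist_force: [0.1, -1.0, 0.1]
finger_gap: 1.001
grasp_force: 0.0
0.91 [324.1, 97.7] [ 0.4724 -0.3549  0.004 ]
0.68 [318.7, 157.9] [ 0.4857 -0.4214  0.004 ]
time: 65.68
eef_pos: [0.4569, -0.1124, 0.3699]
eef_rot: [[-0.283, 0.959, 0.0], [0.959, 0.283, 0.0], [-0.0, 0.0, -1.0]]
wrist_force: [0.7, 0.1, 0.6]
finger_gap: 0.995
grasp_force: 0.0
time: 66.68
eef_pos: [0.4343, 0.1402, 0.3699]
eef_rot: [[-0.456, 0.89, -0.0], [0.89, 0.456, -0.0], [0.0, -0.0, -1.0]]
wrist_force: [0.6, -0.5, -0.5]
finger_gap: 0.994
grasp_force: 0.0
t 66.67 [0.4343 0.1402 0.3699] yaw [[-0.456, 0.89, -0.0], [0.89, 0.456, -0.0], [0.0, -0.0, -1.0]] F [ 0.6 -0.5 -0.5] 0.9943943471448512 0.0
top tote_handle 0.55 [240. 268.] [0.3069 0.2819]
top tote 0.65 [247. 270.] [0.2981 0.2743]
top bay 0.86 [227. 212.] [0.5133 0.3571]
top pad 0.74 [271. 249.] [0.3779 0.1899]
wrist tote 0.92 [283.   5.] [0.312  0.2764]
wrist bay 0.62 [455.  24.] [0.5266 0.3603]
wrist pad 0.91 [425.  26.] [0.4902 0.3387]
```

View pics/wrist11.png

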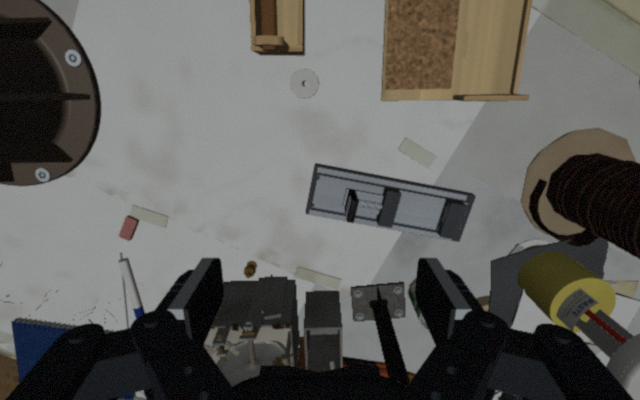

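The tote, at top-left of the wrist view around (278,5), has been knocked about 5 cm toward the robot. I'll move over it to measure it precisely.

```bash

python3 -m pendant '[[[0.05,-0.01,0,0],[0.05,-0.01,0,0],[0,0,0,0],[0,0,0,0]]]'
python3 - <<'E'
from h import *
st();im=img('wrist','w12.png')
for n,z in dict(tote_handle=.122,tote=0,bay=0,pad=.006,thread=0).items():
      for r in robot.spot_point('wrist',n)[:1]: print(n,round(r['p'],2),np.round(r['point']),at(im,r['point'],z)[:2])
E
```

```text
time: 67.68
eef_pos: [0.3712, 0.2198, 0.3701]
eef_rot: [[-0.457, 0.889, 0.0], [0.889, 0.457, -0.0], [-0.0, 0.0, -1.0]]
wrist_force: [1.2, 0.2, 0.2]
finger_gap: 1.002
grasp_force: 0.0
t 67.67 [0.3712 0.2198 0.3701] yaw [[-0.457, 0.889, 0.0], [0.889, 0.457, -0.0], [-0.0, 0.0, -1.0]] F [1.2 0.2 0.2] 1.0022367388876399 0.0
tote_handle 0.8 [290.  82.] [0.3074 0.2775]
tote 0.77 [299.  83.] [0.3101 0.278 ]
bay 0.9 [460. 104.] [0.529  0.3575]
thread 0.9 [323. 153.] [0.3862 0.2056]
```

View pics/w12.png

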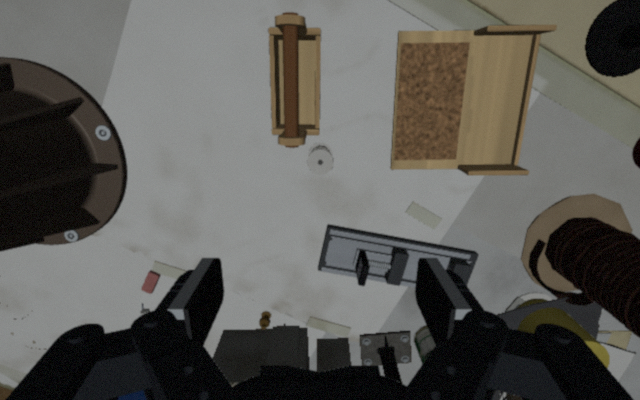

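```bash

python3 - <<'E'
from h import *
im=img('wrist')
a,b=at(im,(291.5,24),.122),at(im,(291.5,138),.122);d=(b-a)[:2];print('handle',a,b,(a+b)/2,'xyaw',np.degrees(np.arctan2(d[0],-d[1])),np.linalg.norm(d))
c=[at(im,p,.006)[:2] for p in((402,41),(469,43),(462,160),(395,156))];print('pad',np.mean(c,0),c)
for i,j in((0,3),(1,2)):
    e=c[j]-c[i];print(np.degrees(np.arctan2(e[0],-e[1])),np.linalg.norm(e))
f=[at(im,p,.006)[:2] for p in((398.5,31),(391,168))];e=f[1]-f[0];print('front',f,np.degrees(np.arctan2(e[0],-e[1])),np.linalg.norm(e))
m=robot.masks_of('wrist','pad');print(len(m))
h=(a+b)/2;u=(a-b)[:2]/np.linalg.norm(d)
for k in(0,.02,.03,.035):
    q=h[:2]+u*k;print(k,q,np.hypot(*q))
E
```

```text
handle [0.2853 0.328  0.122 ] [0.3348 0.2245 0.122 ] [0.31005 0.27625 0.122  ] xyaw 25.5599651718238 0.11472793905583765
pad [0.489925 0.339025] [array([0.4103, 0.3885]), array([0.4916, 0.4272]), array([0.5749, 0.2903]), array([0.4829, 0.2501])]
27.679997145145983 0.15628601984822574
31.319397856261062 0.16025136504878829
front [array([0.3998, 0.3967]), array([0.487 , 0.2316])] 27.841434983387177 0.18671328286975192
2
0 [0.31005 0.27625] 0.4152650539113543
0.02 [0.30142089 0.29429268] 0.4212632633775578
0.03 [0.29710634 0.30331403] 0.42458400006037017
0.035 [0.29494906 0.3078247 ] 0.426322637359479
```

```bash

python3 -m pendant '[[[0,0,0,1.7],[0.036,-0.01,0.02,0],[0.036,-0.01,0.04,0],[0.035,-0.011,0.04,0],[0,0,0.03,0],[0,0,0.02,0],[0,0,0,0],[0,0,0,0]]]'
python3 -c "
from h import *
go(.2971,.3033,.122,25.5);print(np.round(robot.observe()['joint_pos'],3))"
```

```text
time: 69.08
eef_pos: [0.2974, 0.3034, 0.2207]
eef_rot: [[-0.429, 0.903, 0.001], [0.903, 0.429, 0.001], [0.0, 0.001, -1.0]]
wrist_force: [0.2, -0.6, 1.3]
finger_gap: 0.996
grasp_force: 0.0
turn -0.1 shift mm [ 0.  -0.3 98.7]
[0.724 0.198 2.114 0.    0.829 0.28 ]
```

```bash

python3 -m pendant '[[[0,0,0.03,0],[0,0,0.03,0],[0,0,0.025,0],[0,0,0.014,0],[0,0,0,0],[0,0,0,0]]]'
python3 -m pendant '[[[0,0,0,0],[0,0,0,0],[0,0,0,0],[0,0,0,0],[0,0,0,0],[0,0,0,0]]]' 255 80

```

```text
time: 69.82
eef_pos: [0.2976, 0.3036, 0.1219]
eef_rot: [[-0.43, 0.903, 0.001], [0.903, 0.43, 0.001], [0.0, 0.001, -1.0]]
wrist_force: [0.1, 1.1, 0.4]
finger_gap: 1.0
grasp_force: 0.0
time: 70.58
eef_pos: [0.2969, 0.3031, 0.1212]
eef_rot: [[-0.43, 0.903, -0.0], [0.903, 0.43, -0.0], [0.0, -0.0, -1.0]]
wrist_force: [-3.4, 0.9, 11.0]
finger_gap: 0.153
grasp_force: 77.9
```

```bash

python3 -m pendant '[[[0,0,-0.02,0],[0,0,-0.04,0],[0,0,-0.03,0],[0,0,0,-2],[-0.007,0.046,0,0],[-0.007,0.046,0,0],[-0.007,0.047,0,0],[-0.0065,0.046,0,0]]]'
python3 -m pendant '[[[0,0,0,0],[0,0,0,0],[0,0,0,0]]]'
python3 - <<'E'
from h import *
st();go(.4737,.3641,.1272,27.5)
im=img('wrist','w13.png')
E
```

```text
time: 71.58
eef_pos: [0.4747, 0.364, 0.2088]
eef_rot: [[-0.462, 0.887, -0.002], [0.887, 0.462, -0.001], [-0.0, -0.002, -1.0]]
wrist_force: [-0.8, 0.6, -3.2]
finger_gap: 0.155
grasp_force: 79.0
time: 71.95
eef_pos: [0.4727, 0.3636, 0.2102]
eef_rot: [[-0.462, 0.887, -0.001], [0.887, 0.462, -0.001], [-0.0, -0.002, -1.0]]
wrist_force: [0.2, 0.2, -2.9]
finger_gap: 0.159
grasp_force: 79.0
t 71.95 [0.4727 0.3636 0.2102] yaw [[-0.462, 0.887, -0.001], [0.887, 0.462, -0.001], [-0.0, -0.002, -1.0]] F [ 0.2  0.2 -2.9] 0.15853586082996668 79.04346942901611
turn -0.0 shift mm [-0.   1.1 83. ]
```

View pics/w13.png

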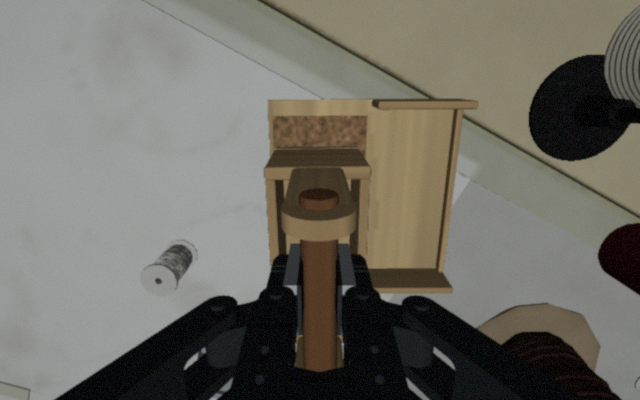

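The tote hangs level over the pad and square to the bay. Lowering.

```bash

python3 -m pendant '[[[0,0.001,0.03,0],[0,0,0.03,0],[0,0,0.012,0],[0,0,0.005,0],[0,0,0,0],[0,0,0,0]]]'
python3 -m pendant '[[[0,0,0.002,0],[0,0,0.0015,0],[0,0,0,0],[0,0,0,0]]]'
```

```text
time: 72.75
eef_pos: [0.4752, 0.3649, 0.1349]
eef_rot: [[-0.461, 0.887, 0.001], [0.887, 0.461, 0.001], [0.0, 0.001, -1.0]]
wrist_force: [-0.1, -0.1, -3.5]
finger_gap: 0.152
grasp_force: 79.0
time: 73.25
eef_pos: [0.4747, 0.3645, 0.1304]
eef_rot: [[-0.461, 0.887, -0.0], [0.887, 0.461, -0.0], [-0.0, -0.0, -1.0]]
wrist_force: [0.2, -0.3, -3.5]
finger_gap: 0.152
grasp_force: 79.0
```

```bash

python3 -m pendant '[[[0,0,0.0015,0],[0,0,0.001,0],[0,0,0,0]]]'
python3 -m pendant '[[[0,0,0.0007,0],[0,0,0,0],[0,0,0,0]]]'
```

```text
time: 73.62
eef_pos: [0.4747, 0.3646, 0.1279]
eef_rot: [[-0.461, 0.887, -0.0], [0.887, 0.461, 0.0], [0.0, -0.0, -1.0]]
wrist_force: [0.2, -0.4, -2.1]
finger_gap: 0.153
grasp_force: 79.2
time: 74.0
eef_pos: [0.4748, 0.3648, 0.1275]
eef_rot: [[-0.461, 0.887, 0.0], [0.887, 0.461, 0.0], [0.0, 0.0, -1.0]]
wrist_force: [-3.1, 3.1, 4.0]
finger_gap: 0.157
grasp_force: 79.8
```

Touching the pad. Release, rise clear, and verify the final state numerically.

```bash

python3 -m pendant '[[[0,0,0,0],[0,0,0,0],[0,0,0,0],[0,0,0,0],[0,0,-0.02,0],[0,0,-0.05,0],[0,0,-0.06,0],[0,0,-0.06,0]]]' 0
python3 -m pendant '[[[-0.05,-0.01,-0.03,0],[-0.05,-0.01,0,0],[-0.05,-0.01,0,0],[0,0,0,0],[0,0,0,0]]]'
python3 - <<'E'
from h import *
st()
for c,L in (('wrist',('tote_handle','tote','pad','bay','thread')),('top',('tote','column0','thread','tin','finial')),('scene',('thread','tin','finial'))):
    im=img(c)
    for n in L:
      z=.128 if n=='tote_handle' else .006 if n in('tote','pad') else 0
      for r in robot.spot_point(c,n)[:2]: print(c,n,round(r['p'],2),np.round(r['point']),at(im,r['point'],z)[:2])
    if c=='wrist':
        m=robot.masks_of('wrist','tote')[0]['pixels'];print(cv2.minAreaRect(np.argwhere(m)[:,::-1].astype(np.float32)))
        m=robot.masks_of('wrist','bay')[0]['pixels'];print(cv2.minAreaRect(np.argwhere(m)[:,::-1].astype(np.float32)))
        # cork margin check: project expected tote footprint corners' surroundings
        t=np.radians(27.5);bx=np.array([np.cos(t),np.sin(t)]);by=np.array([-bx[1],bx[0]]);h=im['color']
        hsv=cv2.cvtColor(h,cv2.COLOR_RGB2HSV)
        for a,b in((-38,0),(-38,50),(-38,-50),(38,0),(0,72),(0,-72)):
            q=np.array([.4875,.3375])+(a*bx+b*by)*1e-3;u,v=proj(im,[*q,.006]).round().astype(int);print((a,b),u,v,h[v,u] if 0<=v<400 else None)
E
```

```text
time: 75.0
eef_pos: [0.4745, 0.3643, 0.3191]
eef_rot: [[-0.461, 0.887, -0.0], [0.887, 0.461, -0.0], [-0.0, -0.0, -1.0]]
wrist_force: [1.4, 0.7, 0.4]
finger_gap: 1.001
grasp_force: 0.0
time: 75.62
eef_pos: [0.5173, 0.2177, 0.3473]
eef_rot: [[-0.46, 0.888, -0.0], [0.888, 0.46, 0.0], [0.0, 0.0, -1.0]]
wrist_force: [0.1, 0.1, 0.3]
finger_gap: 0.998
grasp_force: 0.0
t 75.62 [0.5173 0.2177 0.3473] yaw [[-0.46, 0.888, -0.0], [0.888, 0.46, 0.0], [0.0, 0.0, -1.0]] F [0.1 0.1 0.3] 0.9978464151846677 0.0
wrist tote 0.69 [339.  49.] [0.4852 0.3372]
wrist tote 0.62 [370. 241.] [0.6576 0.1202]
wrist thread 0.68 [228. 109.] [0.3863 0.2015]
((345.0, 55.0), (110.0, 58.0), 90.0)
((377.5, 64.0), (128.0, 153.0), 90.0)
(-38, 0) 311 50 [99 78 53]
(-38, 50) 311 6 [108  85  60]
(-38, -50) 312 91 [107  83  57]
(38, 0) 370 50 [130 111  78]
(0, 72) 342 -14 None
(0, -72) 340 108 [79 62 44]
top tote 0.74 [234. 221.] [0.4803 0.3296]
top column0 0.6 [433. 222.] [ 0.4879 -0.4162]
top column0 0.53 [422. 227.] [ 0.4669 -0.3734]
top tin 0.77 [322. 162.] [0.7128 0.0044]
top tin 0.55 [227. 219.] [0.488  0.3579]
top finial 0.42 [346. 237.] [ 0.4253 -0.0873]
scene thread 0.63 [314. 298.] [0.3818 0.2066]
scene thread 0.45 [238. 271.] [0.5938 0.2933]
scene tin 0.86 [291. 204.] [0.7019 0.0032]
scene tin 0.21 [374. 233.] [ 0.4232 -0.0868]
scene finial 0.46 [374. 229.] [ 0.4356 -0.097 ]
```

```bash
python3 -c "
from cell import robot
print(robot.sign_off())"
```

```text
the job is handed in; nothing more can be done
None
```

I gauged both columns present (28 mm, then 36 mm), stood them in the tray and put the tote back on the cork pad; it had been knocked about 5 cm while set aside. The job is handed in, but sign-off returned no verdict.

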